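# Load laminate coupons into the tester's spring magazine

### The job

Load the two yellow aramid coupons lying on the bench into the hardness tester's spring magazine, one after the other, on top of the coupon already in it: each goes nose-down under the two retaining lips, back until you feel the stops, and then flat down behind the front catch, so that it stays in, flat under the lips, when let go. Push gently, never ramming a coupon into the magazine, and leave the pale glass coupon and everything else on the bench where it is.

Things in the scene. Friction and masses are not known exactly. Their poses are not given: they have to be found in the camera images.
- coupon_a_center (a point): centre of a yellow cured aramid laminate coupon, a rigid plate 80 x 40 x 10 mm (x along its 80 mm length, y across its 40 mm width, z through its 10 mm thickness), 45 g give or take a third, lying flat and loose on the bench; both ends and faces are alike; to be loaded
- coupon_b_center (a point): centre of the second yellow coupon, the same in every way; to be loaded (either may go first)
- dock: dark steel dock plate, 170 x 100 x 8 mm with two rails, bolted to the bench, on which the coupon magazine is clamped. Origin on the bench under its centre; x = the way coupons are pushed in, from the magazine's open front to its back stops, z up. The magazine is in line with it, but clamped up to 8 mm ahead of or behind its mark along x (not measured: feel for it)
- home_mark (a point): 105 mm above the bench over the dock's origin, axes as the dock's: with the magazine clamped exactly on its mark (offset 0) the centre of the topmost coupon is here when home. The magazine's numbers below, in mm along x and y of the dock, are for offset 0; all move together along x with the offset. A yellow coupon is already in, top face at z = 110
- follower (a joint): spring-loaded black follower plate under the stack (78 x 38 mm): m it has been pressed down from its height with one coupon in (so 0 at the start, 0.010 with two coupons home, 0.020 with three, 0.036 fully down). The spring pushes up with about 4 N at 0 and 0.9 N more per 10 mm
- lips_mark (a point): where, for offset 0, the front ends of the two fixed retaining lips are: x = 15, undersides at z = 110. From here they run back to two back stops with faces at x = 40 (y 8 to 23 either side). Lips 4 thick, reach inward to 14.5 either side of the middle, on side walls with inner faces at y = 21.5 and -21.5; lips and walls flare open from x = 15 to 6; forward of that the sides are open
- catch_mark (a point): where, for offset 0, the rounded top of the fixed front catch is: a post 16 mm wide, x -47 to -42, top z = 103, 3 mm above the underside of a top coupon that is home, which has 2 mm of play between catch and stops. A level coupon cannot pass between lips and catch; one held about 11 degrees nose-down can, its nose's lower edge pressing the stack to z = 99 just ahead of the flare, 96 at the lips, 93 at the stops
- glass_center (a point): centre of a pale grey-green glass laminate coupon, also 80 x 40 x 10 mm, lying flat among the yellow ones; not to be loaded or moved
- tape_big: white tape roll lying flat, 150 mm across, 40 mm high; origin at its underside; leave
- tape_small: small white tape roll lying flat, 48 mm across, 35 mm high; origin at its underside; leave
- roller: aluminium lay-up roller with a red handle, 180 mm long, 25 mm high; leave
- cup: empty white mixing cup, 76 mm across, 75 mm high; leave
- marker: black marker with a blue cap, 135 mm long, 15 mm thick; leave
- square: steel try square, 110 x 75 mm, 12 mm high; leave
Things that resemble listed ones, but are neither listed nor needed, are in the scene too. Leave any pink or turquoise look-alike of the part that bears coupon_b_center alone.

How it is judged:
By the outcome, as a careful person would: the job done as asked, in the order asked, and still so for the second after the job is handed in, with the robot touching nothing.
It also fails if it takes over 61 s, if anything falls off the work surface, if the arm or the gripper's body presses on something with over 40 N, if the wrist force passes 120 N, or if a joint passes its speed limit or range.

### The arm

A 7-joint arm with a two-finger parallel gripper is mounted at the origin on the work surface. World frame = base frame: x ahead of the robot, y to its left, z up, the work surface at z = 0. Lengths are in m, angles in rad, forces in N, time in s.
With the tool pointing down it reaches from about 0.425 to 0.95 m from the base axis. Payload 4.7 kg.
Tool frame: the origin (TCP) lies at the very end of the fingers, on their centre line; the grasp point (between the pads) lies 19 mm behind it (arm.tcp_to_grasp is the distance from the TCP to the grasp point, in m); z points along the fingers, y is the direction in which the jaws open and shut (so a half turn about z gives the same grasp; the last joint's range is limited). The gripper opens to 87 mm and grips with 3 to 60 N. Pads are 19 mm wide; open, the fingers measure 117 mm over their backs; the gripper's body (75 mm by 190 mm) begins 51 mm behind the grasp point.
Start: joints at [1.319, 0.469, -0.049, 1.532, 0.024, 1.141, -0.082], TCP at [0.149, -0.658, 0.223] pointing down, gripper open.
Joint ranges: [-2.59, 2.59], [-0.33, 1.99], [-1.39, 1.29], [0.1, 2.45], [-1.04, 4.18], [0.21, 1.99], [-2.66, 2.66]. Speed limits (rad/s): [2.57, 2.57, 3.14, 3.14, 3.14, 3.14, 3.14].

### API

Orientations are given as a rotation vector (axis times angle).
In Python, from workcell import arm gives the robot as it stands.
- The arm moves only by the tool jog_arm, never from a script. Its argument "targets" is a list of rows, each a list of 7 numbers: the shift along the tool's x, y, z in cm, then the turn, a rotation vector about the tool's x, y, z in degrees, then the closure, from 0 (fully open) to 1 (shut). A call has 1 to 20 rows; each row is the pose to reach, as a shift and turn from the pose commanded when the call began, along the tool's axes at that moment; what a row does not reach only later rows make up. A row lasts 1/8 s, in which the tool goes at most 62.5 mm and 10.7 degrees, less where a joint would pass 70% of its speed; a pose out of reach is approached as far as the arm can. A call with a gripper value outside its range is refused whole. The fingers move at their own pace and stop on an object; "newtons" is the grip in N (left out, the last holds). Time passes only in rows, so rows that repeat a pose let the fingers close. It gives the time, the measured TCP pose, the force and the opening at its end, in the units of the state.
- arm.observe(): the state, without advancing time (a new reading comes with each control period).
- arm.camera(name): name is "scene" or "top" or "wrist"; returns the picture (400x640x3 uint8, red, green, blue); there is no depth.
- arm.get_calibration(name): a dict with "K" (3x3 intrinsics, pixels), "k1" (the pictures are not rectified: a ray, as slopes to the right and down, at radius r is drawn at 1 + k1 r^2 times it, then the intrinsics apply), "cam_to_world" (4x4, takes a point from camera to world coordinates). Camera axes: x right, y up, looking along -z (the intrinsics and any distortion apply to the point x, -y, -z); pixel columns grow to the right and rows downward; lengths in m; the calibration is good to about 2 mm. A picture is of the moment at which its call begins: read the wrist's pose just before it. get_calibration takes no time and is no camera call; for the wrist camera it gives the pose at the moment of the call.
- arm.finish_job(): hands the job in, once; it reports no verdict.
Trained networks look in the newest picture that a camera, given by its name, has taken for a name from the list of things; names that differ only in an ending like _2 or _b are one class to them, and where a whole thing is asked for, a point or a joint stands for the part that bears it (a point fixed in the world has none). Each returns a list of dicts, best first, with "p" (0 to 1); they miss things now and then, are a little off and sometimes report something else, mostly with a low value. They report only what shows in the picture. A call takes as long as a camera call. They do not tell look-alikes from the thing itself.
- arm.recognise(camera, name): "extent" ([centre column, centre row, width, height] in pixels, round what is visible of it).
- arm.silhouettes(camera, name): "region" (400x640 bool, what is visible of it) and "extent" ([centre column, centre row, width, height] in pixels, round what is visible of it).
The state is a dict: "time_s": time; "joint_pos": joint angles; "dq": joint speeds; "joint_torque": joint torques, N m; "eef_pos": TCP position; "tcp_rot": TCP orientation; "wrist_force": force on the tool from outside, world axes, zero at the start; "torque": the same for the moment, N m; "width": finger opening in m.
Only numpy, scipy, OpenCV 4.12 (cv2) and the standard library are available. Lean on these libraries where they do the work, as an engineer would, in place of code of your own. Each camera call takes 0.05 s, during which the arm holds its last target.

## Working session

There is one attempt and no reset: what is moved stays moved. The work goes in short steps, Python scripts to look and compute and a tool call to move; the robot and the scene stay as the last step left them, time stands still between calls to the robot, and variables do not carry over. Pictures are saved under pics/ and viewed, and the job is handed in when it is done.

Besides the shell and the picture viewer there is one more tool, called after ">>>" as name([rows], argument=value, ...), one row to a line, values as JSON. jog_arm: Moves the arm, as the interface text tells. Its arguments: {"type":"object","properties":{"targets":{"type":"array","items":{"type":"array","items":{"type":"number"}}},"newtons":{"type":"number"}},"required":["targets"]}

```bash
ls; mkdir -p pics
python3 - <<'E'
from workcell import arm
import cv2
s=arm.observe()
print(s, arm.tcp_to_grasp)
for n in ("scene","top"):
    im=arm.camera(n); cv2.imwrite(f"pics/{n}0.png",im[:,:,::-1])
    c=arm.get_calibration(n); print(n,c)
    for k in ("coupon_a_center","glass_center","dock","follower"):
        for d in arm.recognise(n,k): print(n,k,d)
print(arm.observe()['time_s'])
E
```

```text
pics
{'time_s': 0.0, 'joint_pos': array([ 1.31907071,  0.46944878, -0.04860457,  1.5336829 ,  0.02414779,
        1.14098871, -0.0823371 ]), 'dq': array([-0.00064878,  0.00072127, -0.00061389,  0.00073514, -0.00023156,
        0.00022429,  0.00018904]), 'joint_torque': array([ 6.93892362e-04, -5.07971370e+01, -8.06258270e-02, -2.36152446e+01,
       -6.14723191e-02,  3.76389571e-02,  1.48016511e-04]), 'eef_pos': array([ 0.1490374 , -0.65773319,  0.2214992 ]), 'tcp_rot': array([-3.12020949e+00, -3.49112889e-01,  5.09250661e-04]), 'wrist_force': array([0.25070643, 0.28261938, 1.33419738]), 'torque': array([ 0.0459044 , -0.10046061, -0.01263338]), 'width': 0.08636806854526427} 0.0187
scene {'K': array([[503.866256  ,   0.        , 316.89913654],
       [  0.        , 503.866256  , 196.76769636],
       [  0.        ,   0.        ,   1.        ]]), 'k1': -0.016660676001467315, 'cam_to_world': array([[-1.56434669e-01, -8.36016425e-01,  5.25932250e-01,
         1.16027573e+00],
       [ 9.87687675e-01, -1.33015086e-01,  8.23410191e-02,
         1.03229384e-01],
       [ 1.11847915e-03,  5.
[... 582 characters left out ...]
      [  0.        ,   0.        ,   1.        ]]), 'k1': -0.06932730304005638, 'cam_to_world': array([[ 3.26525460e-02,  9.77836119e-01, -2.06809903e-01,
         3.57388598e-01],
       [-9.99466655e-01,  3.20421463e-02, -6.30125997e-03,
         3.16640005e-02],
       [ 4.65033576e-04,  2.06905354e-01,  9.78360853e-01,
         1.05416069e+00],
       [ 0.00000000e+00,  0.00000000e+00,  0.00000000e+00,
         1.00000000e+00]])}
top coupon_a_center {'extent': [363.6, 235.2, 23.5, 30.7], 'p': 0.82}
top glass_center {'extent': [461.3, 238.4, 21.0, 33.1], 'p': 0.87}
top dock {'extent': [251.1, 208.5, 60.8, 56.6], 'p': 0.91}
top follower {'extent': [253.1, 206.6, 62.9, 53.2], 'p': 0.36}
0.5
```

View pics/scene0.png

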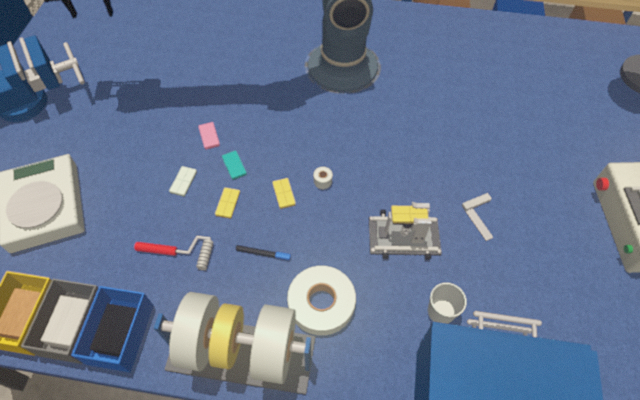

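View pics/top0.png

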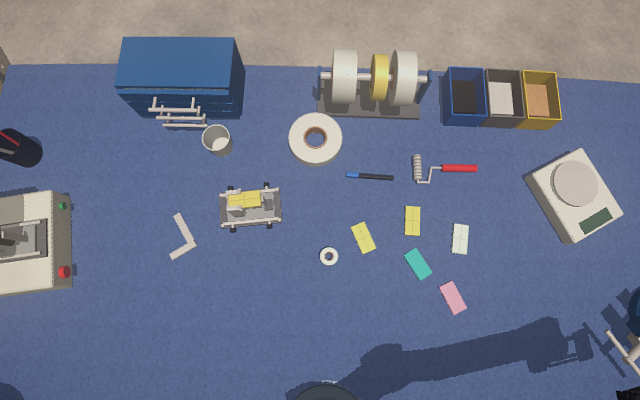

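Run:
```python
import cv2
a=cv2.imread("pics/scene0.png")[150:290,170:520]; cv2.imwrite("pics/sc_crop.png",cv2.resize(a,(800,320),interpolation=cv2.INTER_CUBIC))
a=cv2.imread("pics/top0.png")[150:290,190:490]; cv2.imwrite("pics/top_crop.png",cv2.resize(a,None,fx=2.66,fy=2.66,interpolation=cv2.INTER_CUBIC))
a=cv2.imread("pics/scene0.png")[180:280,360:500]; cv2.imwrite("pics/sc_mag.png",cv2.resize(a,None,fx=5.6,fy=5.6,interpolation=cv2.INTER_CUBIC))
```

```text
(no output)
```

View pics/sc_mag.png

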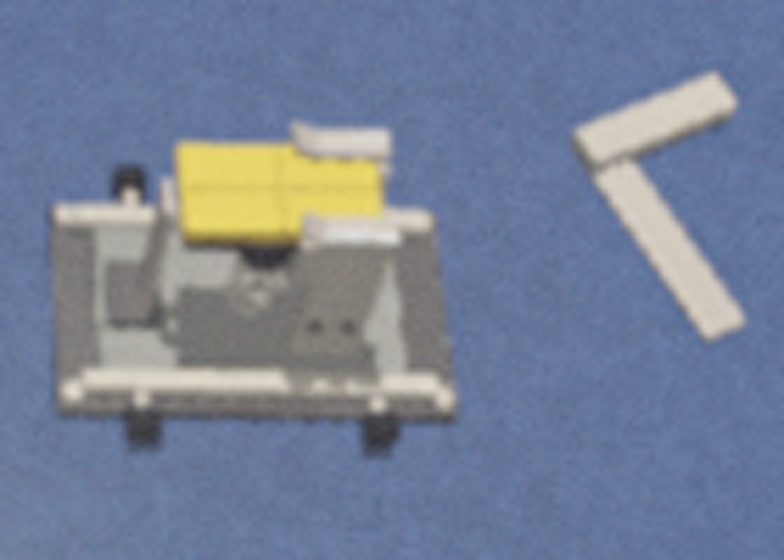

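View pics/top_crop.png

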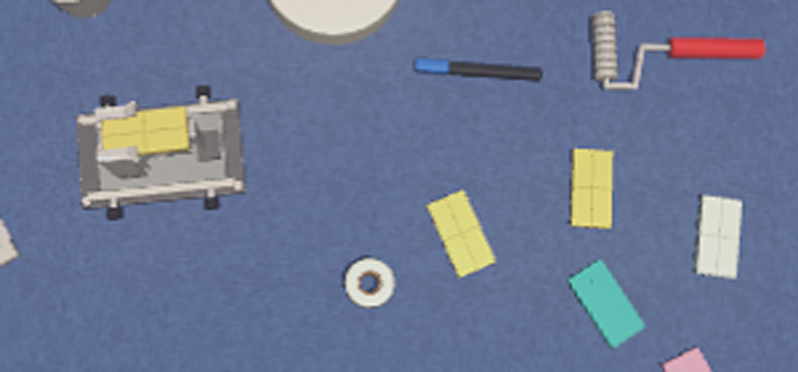

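The scene picture shows the yellow coupons at about (228,203) and (284,193). The glass coupon is at (183,181), with pink and turquoise decoys behind, and the dock is at (404,234) with its lips toward image right. In the top picture the coupons are at (363,238) and (413,221), and the magazine is at (250,207) with its lips on the left, so dock x is roughly world +y.

```bash
cat > h.py <<'E'
import numpy as np, cv2
from scipy.spatial.transform import Rotation as R
from scipy.optimize import least_squares
def proj(c,P):
    P=np.atleast_2d(P); T=np.linalg.inv(c['cam_to_world']); q=P@T[:3,:3].T+T[:3,3]
    s=np.c_[q[:,0]/-q[:,2],-q[:,1]/-q[:,2]]; r2=(s**2).sum(1,keepdims=True)
    s=s*(1+c['k1']*r2); K=c['K']
    return s*[K[0,0],K[1,1]]+[K[0,2],K[1,2]]
def unproj(c,uv,z):
    uv=np.atleast_2d(uv).astype(float);K=c['K']
    d=(uv-[K[0,2],K[1,2]])/[K[0,0],K[1,1]]; s=d.copy()
    for _ in range(10): s=d/(1+c['k1']*(s**2).sum(1,keepdims=True))
    v=np.c_[s[:,0],-s[:,1],-np.ones(len(s))]@c['cam_to_world'][:3,:3].T
    o=c['cam_to_world'][:3,3]; t=(z-o[2])/v[:,2]
    return o+v*t[:,None]
def yellow(im):
    h=cv2.cvtColor(im,cv2.COLOR_RGB2HSV)
    return cv2.inRange(h,(20,70,90),(36,255,255))
def toolpose(xy_yaw_dir, pitch=0):
    pass
def move(s,pos,Rt):
    """delta rows values: shift cm (tool), rotvec deg from measured state"""
    R0=R.from_rotvec(s['tcp_rot']); d=R0.inv().apply(np.array(pos)-s['eef_pos'])*100
    return np.round(d,2), np.round(np.degrees((R0.inv()*Rt).as_rotvec()),2)
E
python3 - <<'E'
from h import *
from workcell import arm
for n in ("top","scene"):
    im=cv2.imread(f"pics/{n}0.png")[:,:,::-1].copy(); c=arm.get_calibration(n)
    m=yellow(im); k,lab,st,ce=cv2.connectedComponentsWithStats(m)
    for i in range(1,k):
        if 150<st[i,4]<900:
            pts=np.argwhere(lab==i)[:,::-1].astype(np.float32)
            z=0.01
            w=unproj(c,pts,z)
            w2=unproj(c,pts,0.11)
            def rect(w):
                r=cv2.minAreaRect((w[:,:2]*1000).astype(np.float32)); b=cv2.boxPoints(r)
                e=b[1]-b[0];f=b[2]-b[1]; L=e if np.hypot(*e)>np.hypot(*f) else f
                return np.round(r[0],1),np.round(r[1],1),round(float(np.degrees(np.arctan2(L[1],L[0]))),1)
            print(n,ce[i],st[i,4],"z.01",rect(w),"z.11",rect(w2))
E
```

```text
top [379.44385027  76.9171123 ] 748 z.01 (array([ 968.4, -129.9]), array([ 56.6, 155.1]), -0.8) z.11 (array([ 909.9, -114.4]), array([ 51.1, 140.3]), -0.8)
top [245.6433121 199.       ] 471 z.01 (array([580.3, 242.5]), array([47.3, 90.3]), -81.3) z.11 (array([559. , 222.3]), array([42.8, 81.6]), -81.3)
top [411.94557823 220.58049887] 441 z.01 (array([ 536.9, -219.3]), array([41.1, 80.7]), -1.1) z.11 (array([ 519.7, -195.3]), array([37.2, 73. ]), -1.1)
top [363.01360544 237.46485261] 441 z.01 (array([486.3, -86.4]), array([79.6, 40.5]), 25.0) z.11 (array([473.9, -75.1]), array([72. , 36.6]), 25.0)
scene [283.51441242 192.80709534] 451 z.01 (array([488.9, -88.1]), array([85.2, 41. ]), 24.9) z.11 (array([550.9, -70.4]), array([77.3, 37.2]), 24.9)
scene [227.1039501  202.52806653] 481 z.01 (array([ 539.7, -222.7]), array([42.9, 84.5]), -2.0) z.11 (array([ 597. , -192.6]), array([39. , 76.7]), -2.0)
scene [407.49250936 213.88951311] 534 z.01 (array([503. , 233.3]), array([48.8, 90. ]), -81.0) z.11 (array([563.7, 221.3]), array([44.3, 81.7]), -81.0)
```

```bash
cat >> h.py <<'E'
def Rt(heading_deg,nosedown_deg=0):
    h=np.radians(heading_deg); x=np.array([np.cos(h),np.sin(h),0]); z=np.array([0,0,-1.]); y=np.cross(z,x)
    return R.from_matrix(np.c_[x,y,z])*R.from_euler('y',-nosedown_deg,degrees=True)
E
python3 - <<'E'
from h import *
from workcell import arm
s=arm.observe(); print(move(s,[.49,-.16,.32],Rt(60)))
c=arm.get_calibration("wrist"); T=c['cam_to_world']
R0=R.from_rotvec(s['tcp_rot']); print("cam in tool",R0.inv().apply(T[:3,3]-s['eef_pos'])); print(np.round(R0.as_matrix().T@T[:3,:3],3)); print(c['K'][0,0],c['k1'])
E
```

```text
(array([ 44.25, -41.06,  -9.74]), array([  0.  ,  -0.  , -47.23]))
cam in tool [ 0.07983448  0.00059769 -0.16192986]
[[ 0.001  0.957  0.291]
 [ 1.    -0.001 -0.   ]
 [ 0.     0.291 -0.957]]
292.4018883810056 0.002059119393702989
```

>>> jog_arm([
  [22, -20.5, -9.7, 0, 0, -24, 0],
  [44.25, -41, -9.7, 0, 0, -47.2, 0],
  [44.25, -41, -9.7, 0, 0, -47.2, 0],
  [44.25, -41, -9.7, 0, 0, -47.2, 0],
  [44.25, -41, -9.7, 0, 0, -47.2, 0],
  [44.25, -41, -9.7, 0, 0, -47.2, 0],
  [44.25, -41, -9.7, 0, 0, -47.2, 0],
  [44.25, -41, -9.7, 0, 0, -47.2, 0],
  [44.25, -41, -9.7, 0, 0, -47.2, 0],
  [44.25, -41, -9.7, 0, 0, -47.2, 0],
  [44.25, -41, -9.7, 0, 0, -47.2, 0],
  [44.25, -41, -9.7, 0, 0, -47.2, 0],
  [44.25, -41, -9.7, 0, 0, -47.2, 0],
  [44.25, -41, -9.7, 0, 0, -47.2, 0],
])

```text
time_s: 2.25
eef_pos: [0.4896, -0.1619, 0.3194]
tcp_rot: [2.723, 1.567, -0.001]
wrist_force: [-0.3, -0.4, -0.4]
width: 0.0869
```

```bash
cat >> h.py <<'E'
def comps(c,m,z,amin=300):
    k,lab,st,ce=cv2.connectedComponentsWithStats(m); out=[]
    for i in range(1,k):
        if st[i,4]<amin: continue
        cn,_=cv2.findContours((lab==i).astype(np.uint8),cv2.RETR_EXTERNAL,cv2.CHAIN_APPROX_NONE)
        w=unproj(c,cn[0].reshape(-1,2),z)
        r=cv2.minAreaRect((w[:,:2]*1000).astype(np.float32)); b=cv2.boxPoints(r)
        e=b[1]-b[0];f=b[2]-b[1]; L=e if np.hypot(*e)>np.hypot(*f) else f
        out.append((np.round(ce[i]),st[i,4],np.round(r[0],1),np.round(r[1],1),round(float(np.degrees(np.arctan2(L[1],L[0]))),2)))
    return out
E
python3 - <<'E'
from h import *
from workcell import arm
c=arm.get_calibration("wrist"); im=arm.camera("wrist"); cv2.imwrite("pics/w1.png",im[:,:,::-1])
for o in comps(c,yellow(im),.01): print(o)
s=arm.observe(); print(move(s,[.55,.20,.32],Rt(99)))
E
```

```text
(array([294., 120.]), np.int32(1233), array([487.5, -88.5]), array([79.9, 40.3]), 24.97)
(array([613., 261.]), np.int32(336), array([ 855.5, -576.1]), array([ 28.8, 111.6]), -46.47)
(array([ 34.3 , -12.95,  -0.07]), array([-1.000e-02,  1.000e-02, -3.915e+01]))
```

View pics/w1.png

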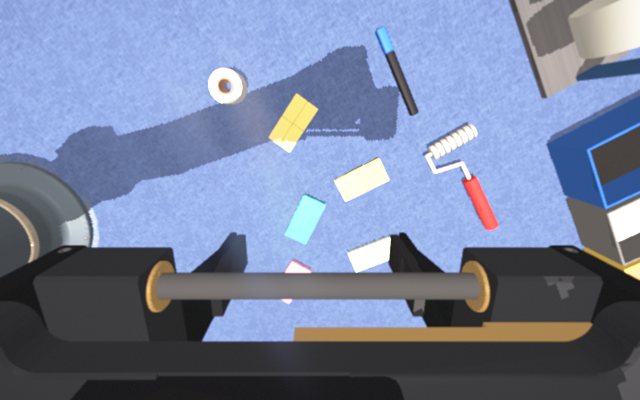

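Run:
```python
from h import *
from workcell import arm
s=arm.observe(); print(move(s,[.564,.197,.21],Rt(99)))
```

```text
(array([ 34.75, -11.58,  10.93]), array([-1.000e-02,  1.000e-02, -3.915e+01]))
```

>>> jog_arm([
  [12, -4, 4, 0, 0, -14, 0],
  [24, -8, 7, 0, 0, -27, 0],
  [34.75, -11.6, 10.9, 0, 0, -39.15, 0],
  [34.75, -11.6, 10.9, 0, 0, -39.15, 0],
  [34.75, -11.6, 10.9, 0, 0, -39.15, 0],
  [34.75, -11.6, 10.9, 0, 0, -39.15, 0],
  [34.75, -11.6, 10.9, 0, 0, -39.15, 0],
  [34.75, -11.6, 10.9, 0, 0, -39.15, 0],
  [34.75, -11.6, 10.9, 0, 0, -39.15, 0],
  [34.75, -11.6, 10.9, 0, 0, -39.15, 0],
])

```text
time_s: 3.55
eef_pos: [0.5642, 0.1962, 0.2111]
tcp_rot: [2.041, 2.387, 0.0]
wrist_force: [-0.6, 0.3, 0.5]
width: 0.087
```

Run:
```python
from h import *
from workcell import arm
s=arm.observe(); print(s['time_s'],s['eef_pos'],s['tcp_rot'])
c=arm.get_calibration("wrist"); im=arm.camera("wrist"); cv2.imwrite("pics/w2.png",im[:,:,::-1])
import pickle; pickle.dump(c,open("w2.pkl","wb"))
for o in comps(c,yellow(im),.11): print(o)
a=im[90:290,180:460,::-1]; cv2.imwrite("pics/w2c.png",cv2.resize(a,None,fx=2.8,fy=2.8,interpolation=cv2.INTER_CUBIC))
```

```text
3.55 [0.56424252 0.19623828 0.21107021] [2.04068107e+00 2.38671520e+00 7.95982967e-05]
(array([319., 177.]), np.int32(3141), array([560.9, 221.6]), array([40.4, 80.7]), -82.2)
```

View pics/w2.png

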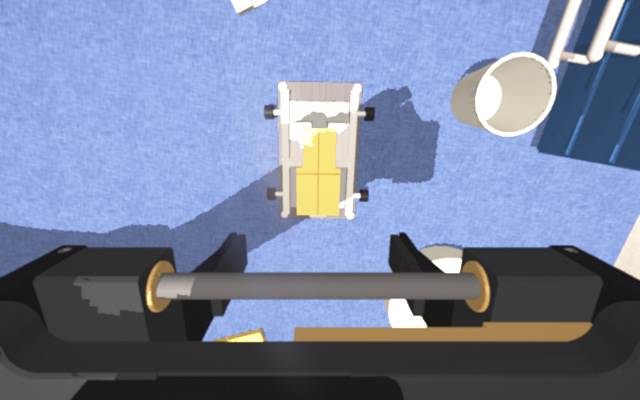

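View pics/w2c.png

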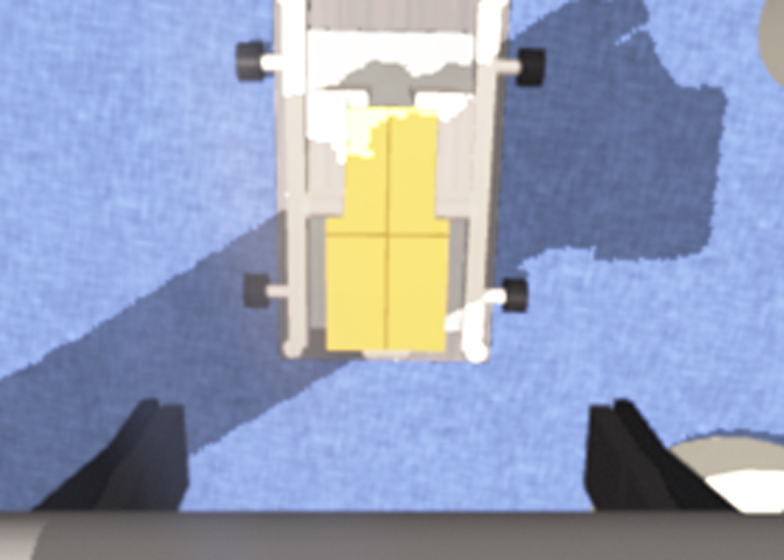

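Run:
```python
from h import *
import pickle
c=pickle.load(open("w2.pkl","rb")); im=cv2.imread("pics/w2.png")[:,:,::-1].copy()
m=yellow(im)[100:230]; 
# row-wise left/right edges using saturation-based subpixel
hsv=cv2.cvtColor(im,cv2.COLOR_RGB2HSV)
b=im[:,:,2].astype(float); r=im[:,:,0].astype(float)
d=np.clip(r-b,-50,120)   # yellow: high
L=[];Rr=[]
for row in range(172,212):
    p=d[row]; 
    cols=np.where(p[280:360]>35)[0]+280
    l,rg=cols.min(),cols.max()
    def cross(i,j): return i+(35-p[i])/(p[j]-p[i])*(j-i)
    L.append((cross(l-1,l),row)); Rr.append((cross(rg,rg+1),row))
for P,n in((L,"L"),(Rr,"R")):
    w=unproj(c,np.array(P),.11)[:,:2]*1000
    vx=cv2.fitLine(w.astype(np.float32),cv2.DIST_HUBER,0,.01,.01).ravel()
    print(n,np.degrees(np.arctan2(vx[1],vx[0])),vx[2:],)
# ends along col 310-328
T=[];B=[]
for col in range(306,334):
    p=d[:,col]; rows=np.where(p[110:225]>35)[0]+110
    print(col,rows.min(),rows.max(),end='; ')
    T.append((col,rows.min()-.5));B.append((col,rows.max()+.5))
print()
for P,n in((T[6:-3],"T"),(B,"B")):
    w=unproj(c,np.array(P),.11)[:,:2]*1000
    vx=cv2.fitLine(w.astype(np.float32),cv2.DIST_HUBER,0,.01,.01).ravel()
    print(n,np.degrees(np.arctan2(vx[1],vx[0])),vx[2:])
for n in("top","scene","wrist"):pass
# rails: project hypothesised dock for overlay check
h=np.radians(98.3);u=np.array([np.cos(h),np.sin(h),0]);v=np.array([-u[1],u[0],0])
```

```text
L -81.810104 [542.5364  201.03609]
R -81.9029 [584.0542  204.69115]
306 145 215; 307 145 215; 308 145 215; 309 146 215; 310 128 215; 311 128 215; 312 128 215; 313 128 215; 314 128 215; 315 128 215; 316 128 215; 317 128 215; 318 128 215; 319 128 215; 320 128 215; 321 128 215; 322 128 215; 323 128 215; 324 128 215; 325 128 215; 326 128 215; 327 127 215; 328 128 215; 329 129 215; 330 129 215; 331 129 215; 332 131 215; 333 131 215; 
T 9.019243 [555.39014 261.83386]
B 8.99284 [568.52515 181.24762]
```

Run:
```python
from h import *
import pickle
from workcell import arm
c=pickle.load(open("w2.pkl","rb")); im=cv2.imread("pics/w2.png")[:,:,::-1].copy()
d=im[:,:,2].astype(float)-im[:,:,0]
def scan(rows,a,b,name,z):
    P=[]
    for r in rows:
        p=d[r,a:b] if a<b else d[r,b:a][::-1]
        i=np.where(p<20)[0]
        if len(i)==0 or i[0]==0: continue
        i=i[0]; f=i-1+(p[i-1]-20)/(p[i-1]-p[i]); P.append(((a+f) if a<b else a-1-f, r))
    P=np.array(P); w=unproj(c,P,z)[:,:2]*1000
    v=cv2.fitLine(w.astype(np.float32),cv2.DIST_HUBER,0,.01,.01).ravel()
    n=np.array([-v[1],v[0]]); res=(w-v[2:])@n
    print(name,len(P),np.degrees(np.arctan2(v[1],v[0]))%180,v[2:],res.std(), P[0],P[-1])
scan(list(range(90,104))+list(range(122,184))+list(range(204,212)),262,300,"Lrail",.03)
scan(list(range(92,105))+list(range(124,184)),375,340,"Rrail",.03)
# overlay
for n,f,cal in(("w2","pics/w2.png",c),("top","pics/top0.png",arm.get_calibration("top")),("scene","pics/scene0.png",arm.get_calibration("scene"))):
    img=cv2.imread(f); big=cv2.resize(img,None,fx=4,fy=4,interpolation=cv2.INTER_CUBIC)
    h=np.radians(98.3);u=np.array([np.cos(h),np.sin(h),0]);v=np.array([-u[1],u[0],0]);o=np.array([.5615,.222,0])
    def poly(pts,col):
        q=proj(cal,[o+u*a/1000+v*b/1000+[0,0,z/1000] for a,b,z in pts]); cv2.polylines(big,[np.int32(q*4+1.5)],True,col,1)
    poly([(40,20,110),(40,-20,110),(-40,-20,110),(-40,20,110)],(0,0,255))
    poly([(85,50,0),(85,-50,0),(-85,-50,0),(-85,50,0)],(0,255,0))
    poly([(85,50,8),(85,-50,8),(-85,-50,8),(-85,50,8)],(255,255,0))
    q=proj(cal,[o+[0,0,.06]])[0]*4; x,y=int(q[0]),int(q[1])
    cv2.imwrite(f"pics/ov_{n}.png",big[max(0,y-290):y+290,max(0,x-250):x+250])
```

```text
Lrail 84 97.59417 [514.5443  216.67442] 0.17829099279984026 [277.1025641  90.       ] [279.20833333 211.        ]
Rrail 73 98.003296 [604.7688  245.62088] 0.10628669377482518 [361.64705882  92.        ] [356.36842105 183.        ]
```

View pics/ov_w2.png

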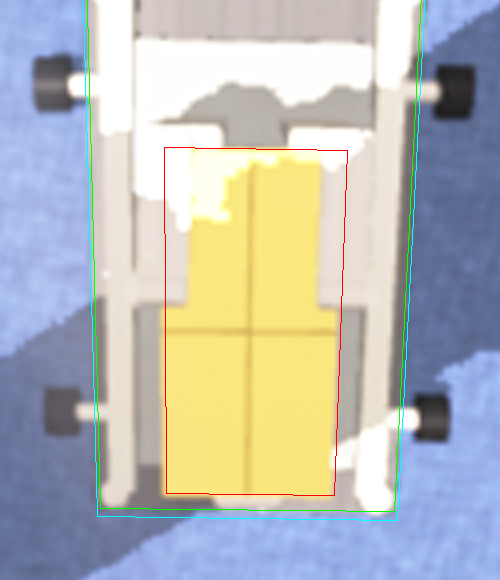

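View pics/ov_top.png

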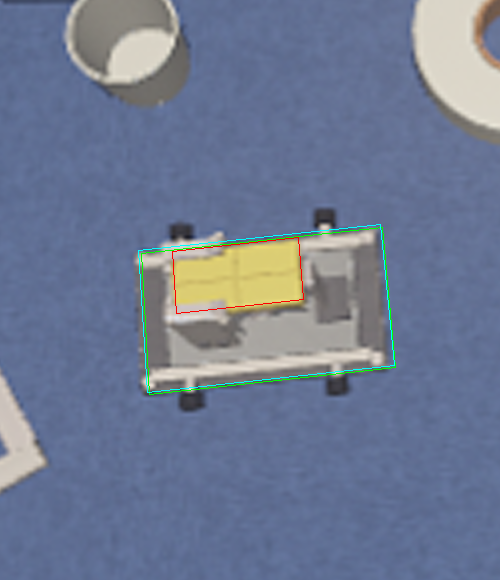

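View pics/ov_scene.png

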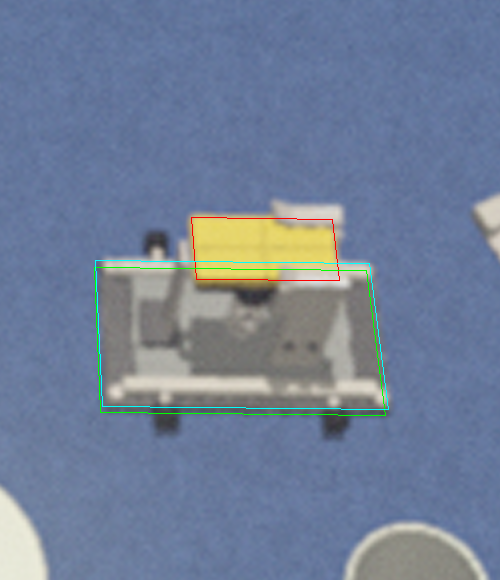

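The wrist overlay fits: the magazine axis runs through about (0.561, 0.222) at heading 98°, and the catch is at the bottom of the crop. Next I go for coupon A.

Run:
```python
from h import *
from workcell import arm
s=arm.observe(); h=np.radians(25);u=np.array([np.cos(h),np.sin(h)])
p=np.array([.4875,-.088])-.013*u; print(p,p@[1,0],np.hypot(*p))
print(move(s,[*p,.08],Rt(25))); print(move(s,[*p,.003],Rt(25)))
```

```text
[ 0.475718   -0.09349404] 0.47571799876852355 0.48481826428278585
(array([-27.26, -13.27,  13.11]), array([7.000e-02, 1.000e-02, 7.397e+01]))
(array([-27.26, -13.27,  20.81]), array([7.000e-02, 1.000e-02, 7.397e+01]))
```

>>> jog_arm([
  [-6, -3, 0, 0, 0, 10, 0.2],
  [-12, -6, 2, 0, 0, 20, 0.2],
  [-18, -9, 6, 0, 0, 40, 0.2],
  [-24, -12, 10, 0, 0, 60, 0.2],
  [-27.25, -13.25, 13.1, 0, 0, 74, 0.2],
  [-27.25, -13.25, 13.1, 0, 0, 74, 0.2],
  [-27.25, -13.25, 13.1, 0, 0, 74, 0.2],
  [-27.25, -13.25, 13.1, 0, 0, 74, 0.2],
  [-27.25, -13.25, 13.1, 0, 0, 74, 0.2],
  [-27.25, -13.25, 13.1, 0, 0, 74, 0.2],
  [-27.25, -13.25, 13.1, 0, 0, 74, 0.2],
])

```text
time_s: 4.97
eef_pos: [0.4762, -0.0917, 0.0797]
tcp_rot: [3.066, 0.685, 0.001]
wrist_force: [-0.7, 0.0, -0.2]
width: 0.0698
```

Run:
```python
from h import *
from workcell import arm
s=arm.observe(); c=arm.get_calibration("wrist"); im=arm.camera("wrist"); cv2.imwrite("pics/w3.png",im[:,:,::-1])
for o in comps(c,yellow(im),.01): print(o)
h=np.radians(25);u=np.array([np.cos(h),np.sin(h)])
p=np.array([.4875,-.088])-.013*u
print(s['eef_pos'],move(s,[*p,.003],Rt(25)))
```

```text
(array([318., 180.]), np.int32(3047), array([495.9, -84.5]), array([63., 40.]), 25.16)
(array([475., 203.]), np.int32(905), array([ 537.8, -220.4]), array([46.2, 79.9]), -2.18)
[ 0.47616032 -0.09170343  0.07971889] (array([-0.12,  0.14,  7.67]), array([ 0.01, -0.02,  0.18]))
```

View pics/w3.png

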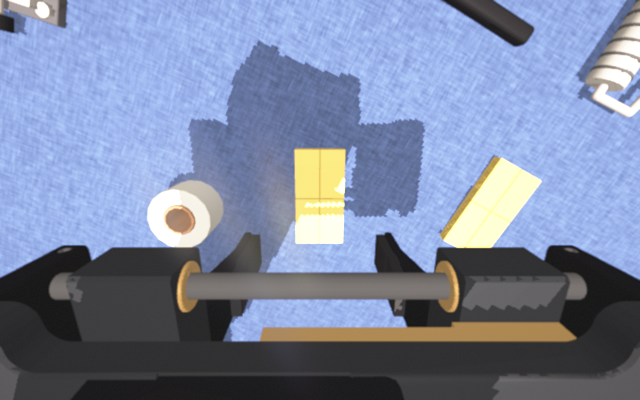

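>>> jog_arm([
  [-0.1, 0.1, 4, 0, 0, 0, 0.2],
  [-0.1, 0.1, 7.0, 0, 0, 0, 0.2],
  [-0.1, 0.1, 7.6, 0, 0, 0, 0.2],
  [-0.1, 0.1, 7.65, 0, 0, 0, 0.2],
  [-0.1, 0.1, 7.65, 0, 0, 0, 1],
  [-0.1, 0.1, 7.65, 0, 0, 0, 1],
  [-0.1, 0.1, 7.65, 0, 0, 0, 1],
  [-0.1, 0.1, 7.65, 0, 0, 0, 1],
  [-0.1, 0.1, 7.65, 0, 0, 0, 1],
  [-0.1, 0.1, 7.65, 0, 0, 0, 1],
], newtons=50)

```text
time_s: 6.28
eef_pos: [0.4757, -0.0933, 0.0034]
tcp_rot: [3.066, 0.683, 0.001]
wrist_force: [-0.8, -1.3, 6.1]
width: 0.039
```

```bash
cat >> h.py <<'E'
O=np.array([.5611,.222]); HD=98.0
def mag(x,lat=0):
    h=np.radians(HD); u=np.array([np.cos(h),np.sin(h)]); r=np.array([u[1],-u[0]])
    return O+u*x/1000+r*lat/1000
def tomag(p):
    h=np.radians(HD); u=np.array([np.cos(h),np.sin(h)]); r=np.array([u[1],-u[0]])
    d=(np.asarray(p)[:2]-O)*1000; return d@u,d@r
E
python3 - <<'E'
from h import *
from workcell import arm
s=arm.observe(); print(s['eef_pos'],s['width'],s['wrist_force'])
print("up",move(s,[*s['eef_pos'][:2],.17],Rt(25)))
print(move(s,[*mag(-70),.20],Rt(98)))
E
```

```text
[ 0.47574945 -0.09328834  0.00338183] 0.03895310304050435 [-0.78062286 -1.28293432  6.067365  ]
up (array([ 0.000e+00,  1.000e-02, -1.666e+01]), array([ 0.03, -0.01,  0.12]))
(array([ 19.06, -18.22, -19.67]), array([ 3.000e-02,  1.000e-02, -7.288e+01]))
```

>>> jog_arm([
  [0, 0, -4, 0, 0, 0, 1],
  [1, -1, -9, 0, 0, -8, 1],
  [5, -5, -15, 0, 0, -18, 1],
  [9, -9, -19.5, 0, 0, -28, 1],
  [14, -13, -19.7, 0, 0, -45, 1],
  [19.05, -18.2, -19.7, 0, 0, -72.9, 1],
  [19.05, -18.2, -19.7, 0, 0, -72.9, 1],
  [19.05, -18.2, -19.7, 0, 0, -72.9, 1],
  [19.05, -18.2, -19.7, 0, 0, -72.9, 1],
  [19.05, -18.2, -19.7, 0, 0, -72.9, 1],
  [19.05, -18.2, -19.7, 0, 0, -72.9, 1],
  [19.05, -18.2, -19.7, 0, 0, -72.9, 1],
])

```text
time_s: 7.78
eef_pos: [0.5708, 0.1521, 0.2001]
tcp_rot: [2.062, 2.369, -0.0]
wrist_force: [-0.5, -0.4, -0.6]
width: 0.039
```

Run:
```python
from h import *
from workcell import arm
import pickle
s=arm.observe(); c=arm.get_calibration("wrist"); im=arm.camera("wrist"); cv2.imwrite("pics/w4.png",im[:,:,::-1])
pickle.dump(c,open("w4.pkl","wb"))
print(s['eef_pos'],s['tcp_rot'],s['width'],s['wrist_force'],tomag(s['eef_pos']))
```

```text
[0.57077659 0.1520622  0.20013348] [ 2.06211707e+00  2.36946540e+00 -1.92291525e-04] 0.03897613221781103 [-0.5285823  -0.44551763 -0.61597884] (np.float64(-70.60389425387419), np.float64(-0.15104595168718213))
```

View pics/w4.png

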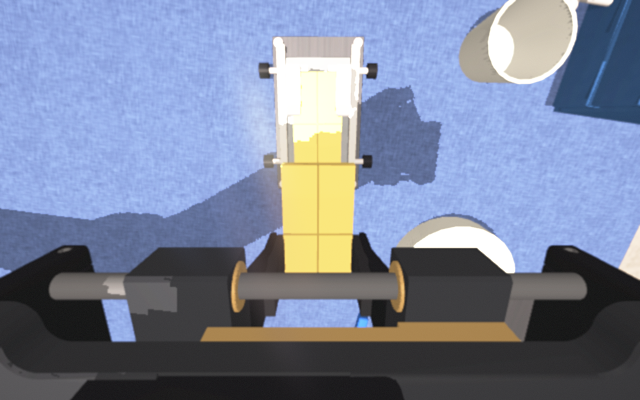

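Run:
```python
from h import *
import pickle
c=pickle.load(open("w4.pkl","rb")); im=cv2.imread("pics/w4.png")[:,:,::-1].copy()
a=im[40:260,240:400,::-1]; cv2.imwrite("pics/w4c.png",cv2.resize(a,None,fx=2.7,fy=2.7,interpolation=cv2.INTER_CUBIC))
d=im[:,:,0].astype(float)-im[:,:,2]
def edges(row,t=35):
    p=d[row]; cc=np.where(p[270:370]>t)[0]+270; l,r=cc.min(),cc.max()
    return l-1+(t-p[l-1])/(p[l]-p[l-1]), r+(p[r]-t)/(p[r]-p[r+1])
eef=np.array([.57077659,.1520622,.20013348])
for row in list(range(170,232,8)):
    l,r=edges(row); w=unproj(c,[(l,row),(r,row)],.2071); print("held",row,round(l,1),round(r,1),np.round([tomag(q) for q in w],1).tolist())
for row in range(136,161,4):
    l,r=edges(row); w=unproj(c,[(l,row),(r,row)],.110); print("mag",row,round(l,1),round(r,1),np.round([tomag(q) for q in w],1).tolist())
for col in (290,310,330,350):
    p=im[140:180,col].astype(int); print(col,[tuple(x) for x in p[18:30]])
print("nose",[np.round(tomag(unproj(c,[(cc,162.8)],.2071)[0]),1) for cc in (285,319,353)])
```

```text
held 170 279.4 355.7 [[-21.0, -20.7], [-21.0, 20.3]]
held 178 279.6 355.5 [[-25.4, -20.8], [-25.4, 20.3]]
held 186 279.6 355.3 [[-29.9, -20.9], [-29.9, 20.4]]
held 194 281.1 353.6 [[-34.4, -20.3], [-34.4, 19.6]]
held 202 281.2 353.4 [[-39.0, -20.4], [-39.0, 19.7]]
held 210 281.5 353.2 [[-43.7, -20.4], [-43.7, 19.7]]
held 218 281.8 352.6 [[-48.5, -20.4], [-48.5, 19.6]]
held 226 282.5 352.4 [[-53.3, -20.2], [-53.3, 19.6]]
mag 136 292.2 341.7 [[-10.8, -21.5], [-10.8, 20.2]]
mag 140 292.4 341.6 [[-14.1, -21.4], [-14.1, 20.3]]
mag 144 292.6 341.3 [[-17.5, -21.4], [-17.4, 20.1]]
mag 148 292.8 341.3 [[-20.8, -21.3], [-20.8, 20.2]]
mag 152 292.8 341.3 [[-24.2, -21.4], [-24.2, 20.3]]
mag 156 293.1 341.1 [[-27.7, -21.2], [-27.6, 20.2]]
mag 160 293.1 341.1 [[-31.1, -21.3], [-31.1, 20.2]]
290 [(np.int64(189), np.int64(183), np.int64(171)), (np.int64(189), np.int64(182), np.int64(170)), (np.int64(188), np.int64(181), np.int64(170)), (np.int64(190), np.int64(180), np.int64(163)), (np.int64(198), np.int64(178), np.int64(134)), (np.int64(206), np.int64(177), np.int64(106)), (np.int64(220), np.int64(
[... 1333 characters left out ...]
t64(127)), (np.int64(250), np.int64(232), np.int64(127))]
350 [(np.int64(235), np.int64(227), np.int64(215)), (np.int64(235), np.int64(227), np.int64(215)), (np.int64(235), np.int64(227), np.int64(215)), (np.int64(234), np.int64(226), np.int64(210)), (np.int64(226), np.int64(212), np.int64(177)), (np.int64(205), np.int64(176), np.int64(113)), (np.int64(209), np.int64(174), np.int64(90)), (np.int64(231), np.int64(200), np.int64(105)), (np.int64(249), np.int64(229), np.int64(123)), (np.int64(250), np.int64(232), np.int64(127)), (np.int64(250), np.int64(232), np.int64(126)), (np.int64(250), np.int64(232), np.int64(126))]
nose [array([-17.1, -17.6]), array([-17.1,   0.5]), array([-17.1,  18.7])]
```

View pics/w4c.png

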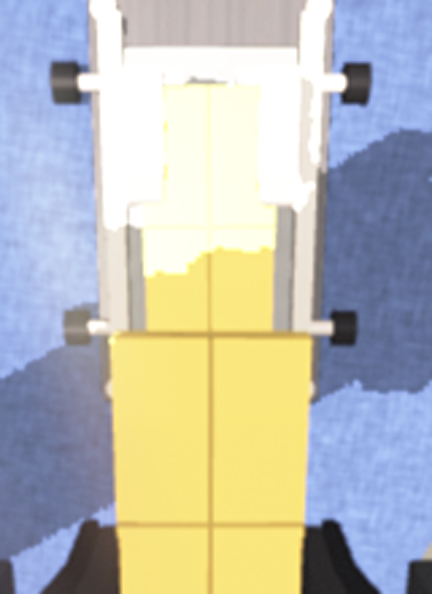

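```bash
cat >> h.py <<'E'
NX,ZB=53.5,3.4
def tcp_from_nose_bot(u,z,th):
    t=np.radians(th); return u-(NX*np.cos(t)-ZB*np.sin(t)), z+NX*np.sin(t)+ZB*np.cos(t)
def tcp_from_nose_top(u,z,th):
    t=np.radians(th); zt=ZB-10; return u-(NX*np.cos(t)-zt*np.sin(t)), z+NX*np.sin(t)+zt*np.cos(t)
def plan(s,wps,lat=0,hd=None):
    for (u,z),th in wps:
        a,b=move(s,[*mag(u,lat),z/1000],Rt(HD if hd is None else hd,th)); print("tcp u,z,th",round(u,1),round(z,1),th,"->",a,b)
def where(s):
    M=R.from_rotvec(s['tcp_rot']).as_matrix(); th=np.degrees(np.arcsin(-M[2,0])); hd=np.degrees(np.arctan2(M[1,0],M[0,0]))
    u,l=tomag(s['eef_pos']); z=s['eef_pos'][2]*1000; t=np.radians(th)
    h=np.radians(HD); F=s['wrist_force']; fu=F[0]*np.cos(h)+F[1]*np.sin(h); fl=F[0]*np.sin(h)-F[1]*np.cos(h)
    nb=(u+NX*np.cos(t)-ZB*np.sin(t), z-NX*np.sin(t)-ZB*np.cos(t))
    print("t",s['time_s'],"u,lat,z",np.round([u,l,z],1),"th,hd",np.round([th,hd],2),"nosebot",np.round(nb,1),"F u,lat,z",np.round([fu,fl,F[2]],1),"My",np.round(s['torque'],2),"w",round(s['width'],4))
E
python3 - <<'E'
from h import *
from workcell import arm
s=arm.observe(); where(s)
plan(s,[(tcp_from_nose_bot(-2,122,11),11),(tcp_from_nose_bot(-1,113,11),11),(tcp_from_nose_bot(0,98.5,11),11)],0)
E
```

```text
t 7.825 u,lat,z [-7.050e+01 -1.000e-01  2.002e+02] th,hd [2.000e-02 9.796e+01] nosebot [-17.  196.8] F u,lat,z [-0.6  0.   0. ] My [-0.03 -0.09  0.03] w 0.0392
tcp u,z,th -53.9 135.5 11 -> [1.66 0.01 6.46] [ 1.000e-02 -1.098e+01 -4.000e-02]
tcp u,z,th -52.9 126.5 11 -> [1.76 0.01 7.36] [ 1.000e-02 -1.098e+01 -4.000e-02]
tcp u,z,th -51.9 112.0 11 -> [1.86 0.01 8.81] [ 1.000e-02 -1.098e+01 -4.000e-02]
```

>>> jog_arm([
  [0.8, 0, 2, 0, -5, 0, 1],
  [1.6, 0, 4, 0, -11, 0, 1],
  [1.66, 0, 6.4, 0, -11, 0, 1],
  [1.7, 0, 7.0, 0, -11, 0, 1],
  [1.76, 0, 7.35, 0, -11, 0, 1],
  [1.76, 0, 7.35, 0, -11, 0, 1],
  [1.76, 0, 7.35, 0, -11, 0, 1],
])

```text
time_s: 8.7
eef_pos: [0.5689, 0.1696, 0.1274]
tcp_rot: [1.963, 2.256, -0.187]
wrist_force: [-0.3, 0.3, -1.1]
width: 0.0394
```

Run:
```python
from h import *
from workcell import arm
s=arm.observe(); where(s)
im=arm.camera("wrist"); cv2.imwrite("pics/w5.png",cv2.resize(im[20:290,180:460,::-1],None,fx=2.1,fy=2.1,interpolation=cv2.INTER_CUBIC))
plan(s,[(tcp_from_nose_bot(0,98.3,11),11),(tcp_from_nose_bot(13,96,11),11)],0)
```

```text
t 8.7 u,lat,z [-52.9   0.4 127.4] th,hd [10.99 97.94] nosebot [ -1.1 113.8] F u,lat,z [ 0.4 -0.3 -1.1] My [ 0.22 -0.06  0.01] w 0.0394
tcp u,z,th -51.9 111.8 11 -> [ 0.4  -0.05  1.5 ] [ 0.08 -0.01 -0.06]
tcp u,z,th -38.9 109.5 11 -> [ 1.72 -0.05  1.48] [ 0.08 -0.01 -0.06]
```

View pics/w5.png

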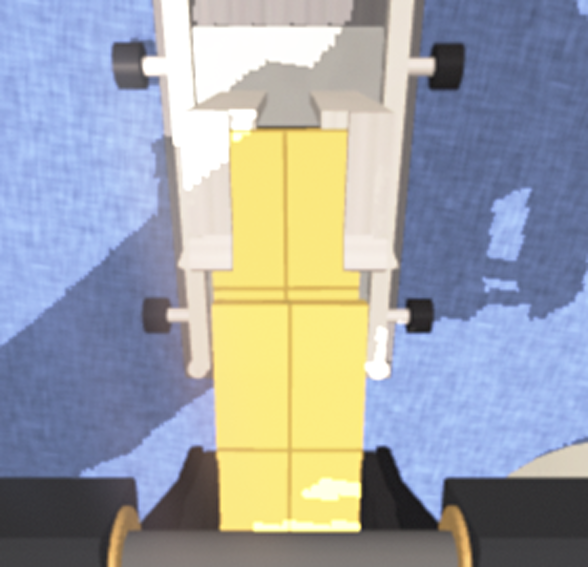

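>>> jog_arm([
  [0.1, -0.04, 0.4, 0, 0, 0, 1],
  [0.2, -0.05, 0.8, 0, 0, 0, 1],
  [0.3, -0.05, 1.2, 0, 0, 0, 1],
  [0.4, -0.05, 1.5, 0, 0, 0, 1],
  [0.4, -0.05, 1.5, 0, 0, 0, 1],
  [0.4, -0.05, 1.5, 0, 0, 0, 1],
])

```text
time_s: 9.5
eef_pos: [0.5678, 0.1707, 0.1112]
tcp_rot: [1.962, 2.257, -0.189]
wrist_force: [1.0, -2.8, 3.1]
width: 0.0393
```

Run:
```python
from h import *
from workcell import arm
s=arm.observe(); where(s)
im=arm.camera("wrist"); cv2.imwrite("pics/w6.png",cv2.resize(im[20:290,180:460,::-1],None,fx=2.1,fy=2.1,interpolation=cv2.INTER_CUBIC))
plan(s,[(tcp_from_nose_bot(6,97,11),11),(tcp_from_nose_bot(13,95.7,11),11),(tcp_from_nose_bot(20,95,11),11)],0)
```

```text
t 9.5 u,lat,z [-51.8  -0.5 111.2] th,hd [11.02 98.  ] nosebot [ 0.1 97.6] F u,lat,z [-2.9  0.6  3.1] My [-0.38 -0.36 -0.04] w 0.0393
tcp u,z,th -45.9 110.5 11 -> [ 0.59  0.05 -0.05] [ 0.01  0.02 -0.  ]
tcp u,z,th -38.9 109.2 11 -> [ 1.3   0.05 -0.06] [ 0.01  0.02 -0.  ]
tcp u,z,th -31.9 108.5 11 -> [ 2.    0.05 -0.12] [ 0.01  0.02 -0.  ]
```

View pics/w6.png

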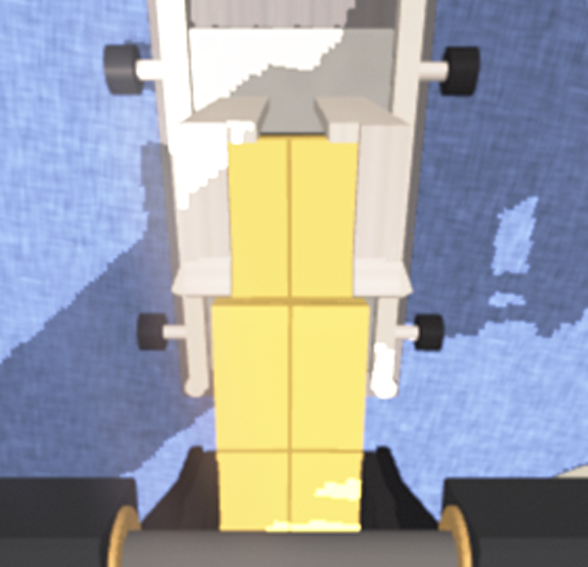

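>>> jog_arm([
  [0.2, 0.07, 0.0, 0, 0, 0, 1],
  [0.4, 0.07, -0.02, 0, 0, 0, 1],
  [0.6, 0.07, -0.04, 0, 0, 0, 1],
  [0.8, 0.07, -0.05, 0, 0, 0, 1],
  [1.0, 0.07, -0.05, 0, 0, 0, 1],
  [1.3, 0.07, -0.06, 0, 0, 0, 1],
  [1.3, 0.07, -0.06, 0, 0, 0, 1],
])

```text
time_s: 10.42
eef_pos: [0.5665, 0.1844, 0.1091]
tcp_rot: [1.961, 2.258, -0.188]
wrist_force: [-0.6, -2.2, 3.7]
width: 0.0393
```

Run:
```python
from h import *
from workcell import arm
s=arm.observe(); where(s)
im=arm.camera("wrist"); cv2.imwrite("pics/w7.png",cv2.resize(im[20:290,180:460,::-1],None,fx=2.1,fy=2.1,interpolation=cv2.INTER_CUBIC))
plan(s,[(tcp_from_nose_bot(20,95,11),11),(tcp_from_nose_bot(34,93.5,11),11),(tcp_from_nose_bot(38,93,11),11)],0)
```

```text
t 10.425 u,lat,z [-3.800e+01  1.000e-01  1.091e+02] th,hd [10.96 98.05] nosebot [13.9 95.6] F u,lat,z [-2.1 -0.9  3.7] My [-0.22 -0.17 -0.01] w 0.0393
tcp u,z,th -31.9 108.5 11 -> [ 0.61 -0.01 -0.06] [ 0.02 -0.04  0.05]
tcp u,z,th -17.9 107.0 11 -> [ 2.01 -0.01 -0.18] [ 0.02 -0.04  0.05]
tcp u,z,th -13.9 106.5 11 -> [ 2.41 -0.01 -0.2 ] [ 0.02 -0.04  0.05]
```

View pics/w7.png

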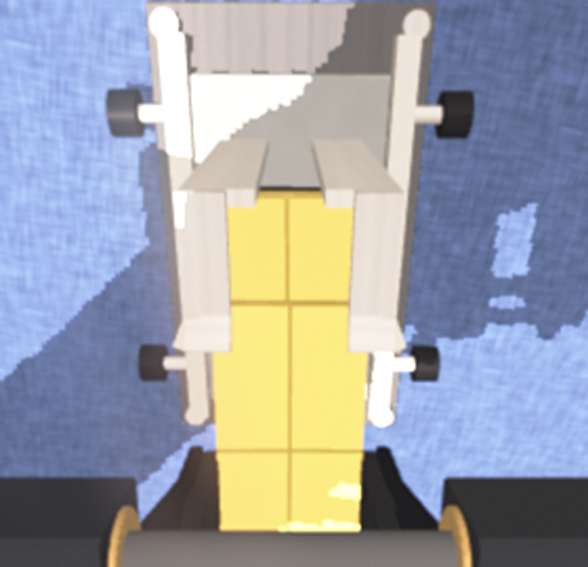

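>>> jog_arm([
  [0.3, 0, -0.03, 0, 0, 0, 1],
  [0.6, 0, -0.06, 0, 0, 0, 1],
  [0.9, 0, -0.08, 0, 0, 0, 1],
  [1.2, 0, -0.11, 0, 0, 0, 1],
  [1.5, 0, -0.13, 0, 0, 0, 1],
  [1.7, 0, -0.15, 0, 0, 0, 1],
  [1.8, 0, -0.16, 0, 0, 0, 1],
  [1.8, 0, -0.16, 0, 0, 0, 1],
])

```text
time_s: 11.48
eef_pos: [0.564, 0.2018, 0.1073]
tcp_rot: [1.962, 2.258, -0.189]
wrist_force: [-0.0, -2.5, 2.7]
width: 0.0393
```

Run:
```python
from h import *
from workcell import arm
s=arm.observe(); where(s)
im=arm.camera("wrist"); cv2.imwrite("pics/w8.png",cv2.resize(im[20:290,180:460,::-1],None,fx=2.1,fy=2.1,interpolation=cv2.INTER_CUBIC))
plan(s,[(tcp_from_nose_bot(36,93.2,11),11),(tcp_from_nose_bot(38,93,11),11)],0)
```

```text
t 11.475 u,lat,z [-2.050e+01  1.000e-01  1.073e+02] th,hd [10.98 98.02] nosebot [31.4 93.7] F u,lat,z [-2.5 -0.4  2.7] My [-0.37 -0.14  0.01] w 0.0393
tcp u,z,th -15.9 106.7 11 -> [ 0.46 -0.01 -0.04] [ 0.01 -0.02  0.02]
tcp u,z,th -13.9 106.5 11 -> [ 0.66 -0.01 -0.05] [ 0.01 -0.02  0.02]
```

View pics/w8.png

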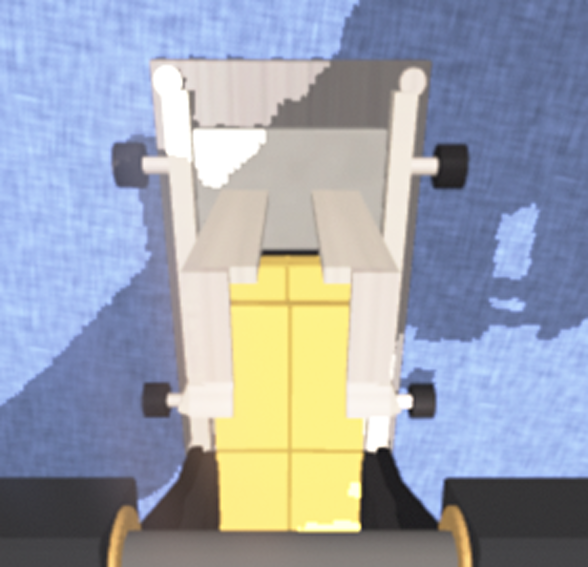

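>>> jog_arm([
  [0.2, 0, -0.02, 0, 0, 0, 1],
  [0.4, 0, -0.03, 0, 0, 0, 1],
  [0.5, 0, -0.04, 0, 0, 0, 1],
  [0.55, 0, -0.04, 0, 0, 0, 1],
  [0.6, 0, -0.05, 0, 0, 0, 1],
  [0.6, 0, -0.05, 0, 0, 0, 1],
])

```text
time_s: 12.28
eef_pos: [0.5632, 0.2076, 0.1067]
tcp_rot: [1.962, 2.258, -0.189]
wrist_force: [0.7, -2.8, 3.8]
width: 0.0392
```

Run:
```python
from h import *
from workcell import arm
s=arm.observe(); where(s)
```

```text
t 12.275 u,lat,z [-1.450e+01  1.000e-01  1.067e+02] th,hd [10.99 98.02] nosebot [37.3 93.1] F u,lat,z [-2.8  0.3  3.8] My [-0.38 -0.17 -0.01] w 0.0392
```

Now 0.5 mm feeling steps.

>>> jog_arm([
  [0.05, 0, 0, 0, 0, 0, 1],
  [0.1, 0, -0.01, 0, 0, 0, 1],
  [0.1, 0, -0.01, 0, 0, 0, 1],
])

```text
time_s: 12.65
eef_pos: [0.5631, 0.2086, 0.1066]
tcp_rot: [1.962, 2.258, -0.189]
wrist_force: [0.3, -2.2, 3.9]
width: 0.0392
```

>>> jog_arm([
  [0.05, 0, 0, 0, 0, 0, 1],
  [0.1, 0, -0.01, 0, 0, 0, 1],
  [0.1, 0, -0.01, 0, 0, 0, 1],
])

```text
time_s: 13.02
eef_pos: [0.563, 0.2096, 0.1065]
tcp_rot: [1.962, 2.258, -0.189]
wrist_force: [0.6, -2.7, 3.5]
width: 0.0388
```

>>> jog_arm([
  [0.05, 0, 0, 0, 0, 0, 1],
  [0.1, 0, -0.01, 0, 0, 0, 1],
  [0.1, 0, -0.01, 0, 0, 0, 1],
])

```text
time_s: 13.4
eef_pos: [0.5629, 0.2098, 0.1063]
tcp_rot: [1.962, 2.257, -0.19]
wrist_force: [-0.2, -4.8, 5.0]
width: 0.0393
```

Run:
```python
from h import *
from workcell import arm
s=arm.observe(); where(s)
im=arm.camera("wrist"); cv2.imwrite("pics/w9.png",cv2.resize(im[20:290,180:460,::-1],None,fx=2.1,fy=2.1,interpolation=cv2.INTER_CUBIC))
```

```text
t 13.4 u,lat,z [-1.230e+01  1.000e-01  1.063e+02] th,hd [11.06 98.  ] nosebot [39.5 92.7] F u,lat,z [-4.7 -0.8  5. ] My [-0.79 -0.19 -0.02] w 0.0393
```

View pics/w9.png

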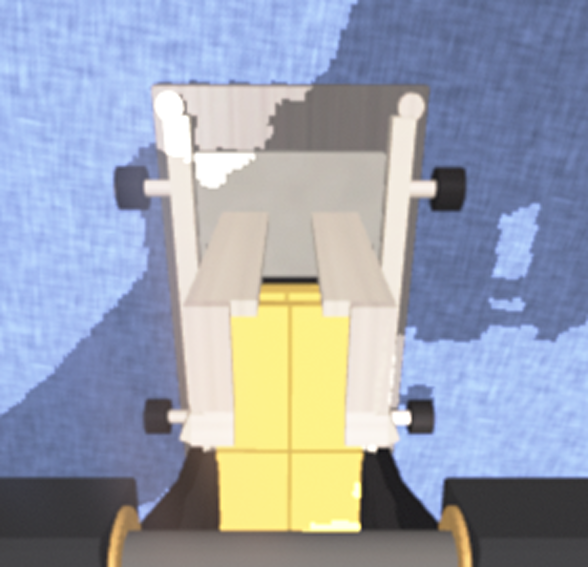

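Run:
```python
from h import *
from workcell import arm
s=arm.observe()
plan(s,[(tcp_from_nose_top(41.3,109.2-24.5*np.tan(np.radians(t)),t),t) for t in (9,7,5,3,1.5,0,-0.5)],0.1,98)
```

```text
tcp u,z,th -12.6 107.2 9 -> [-0.04  0.   -0.07] [-0.01  2.06 -0.01]
tcp u,z,th -12.6 106.2 7 -> [-0.02  0.    0.03] [-0.01  4.06 -0.01]
tcp u,z,th -12.6 105.1 5 -> [0.   0.   0.12] [-0.01  6.06 -0.01]
tcp u,z,th -12.5 104.1 3 -> [0.03 0.   0.22] [-0.01  8.06 -0.01]
tcp u,z,th -12.4 103.4 1.5 -> [0.06 0.   0.3 ] [-0.01  9.56 -0.01]
tcp u,z,th -12.2 102.6 0 -> [0.09 0.   0.37] [-1.000e-02  1.106e+01 -1.000e-02]
tcp u,z,th -12.1 102.3 -0.5 -> [0.1  0.   0.39] [-1.000e-02  1.156e+01 -1.000e-02]
```

>>> jog_arm([
  [-0.08, 0, -0.03, 0, 1, 0, 1],
  [-0.1, 0, -0.06, 0, 2, 0, 1],
  [-0.09, 0, -0.02, 0, 3, 0, 1],
  [-0.08, 0, 0.03, 0, 4, 0, 1],
  [-0.07, 0, 0.08, 0, 5, 0, 1],
  [-0.06, 0, 0.12, 0, 6, 0, 1],
  [-0.06, 0, 0.12, 0, 6, 0, 1],
])

```text
time_s: 14.32
eef_pos: [0.5629, 0.2097, 0.1054]
tcp_rot: [2.018, 2.321, -0.087]
wrist_force: [0.4, -2.6, 2.7]
width: 0.0393
```

Run:
```python
from h import *
from workcell import arm
s=arm.observe(); where(s)
im=arm.camera("wrist"); cv2.imwrite("pics/w10.png",cv2.resize(im[20:290,180:460,::-1],None,fx=2.1,fy=2.1,interpolation=cv2.INTER_CUBIC))
plan(s,[(tcp_from_nose_top(41.3,109.2-24.5*np.tan(np.radians(t)),t),t) for t in (3,1.5,0)],0.1,98)
```

```text
t 14.325 u,lat,z [-12.4   0.  105.4] th,hd [ 4.95 97.99] nosebot [40.6 97.4] F u,lat,z [-2.7  0.   2.7] My [-0.41 -0.12  0.04] w 0.0393
tcp u,z,th -12.5 104.1 3 -> [0.   0.01 0.12] [-0.    1.95 -0.01]
tcp u,z,th -12.4 103.4 1.5 -> [0.02 0.01 0.2 ] [-0.    3.45 -0.01]
tcp u,z,th -12.2 102.6 0 -> [0.04 0.01 0.27] [-0.    4.95 -0.01]
```

View pics/w10.png

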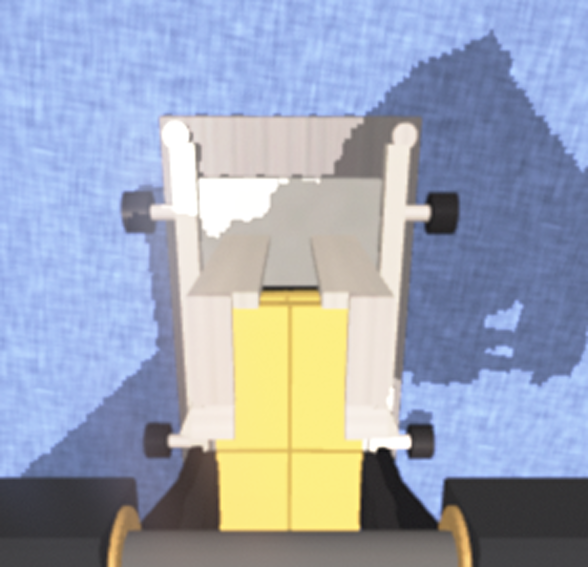

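>>> jog_arm([
  [0.01, 0, 0.06, 0, 1, 0, 1],
  [0.02, 0, 0.12, 0, 2, 0, 1],
  [0.03, 0, 0.18, 0, 3, 0, 1],
  [0.04, 0, 0.23, 0, 4, 0, 1],
  [0.05, 0, 0.29, 0, 5, 0, 1],
  [0.05, 0, 0.29, 0, 5, 0, 1],
  [0.05, 0, 0.29, 0, 5, 0, 1],
])

```text
time_s: 15.25
eef_pos: [0.563, 0.2099, 0.1025]
tcp_rot: [2.06, 2.371, 0.0]
wrist_force: [0.1, -2.3, 4.0]
width: 0.0395
```

Run:
```python
from h import *
from workcell import arm
s=arm.observe(); where(s)
im=arm.camera("wrist"); cv2.imwrite("pics/w11.png",cv2.resize(im[20:290,180:460,::-1],None,fx=2.1,fy=2.1,interpolation=cv2.INTER_CUBIC))
im=arm.camera("scene"); cv2.imwrite("pics/s11.png",cv2.resize(im[150:270,340:480,::-1],None,fx=5,fy=5,interpolation=cv2.INTER_CUBIC))
```

```text
t 15.25 u,lat,z [-12.2   0.2 102.5] th,hd [ 0.   98.03] nosebot [41.3 99. ] F u,lat,z [-2.3 -0.2  4. ] My [-0.54 -0.16  0.02] w 0.0395
```

View pics/w11.png

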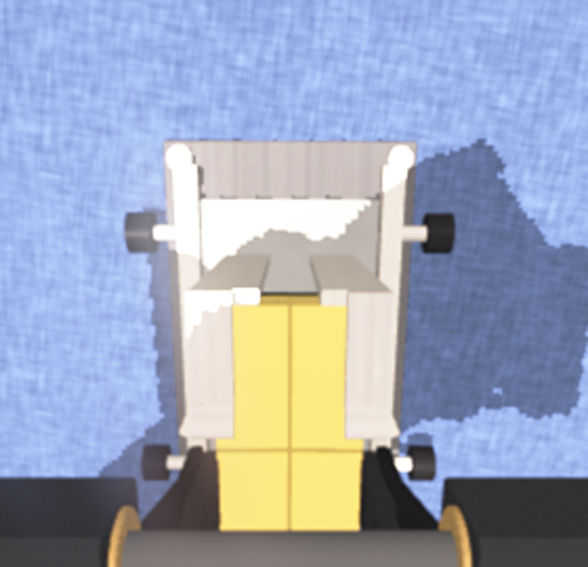

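View pics/s11.png

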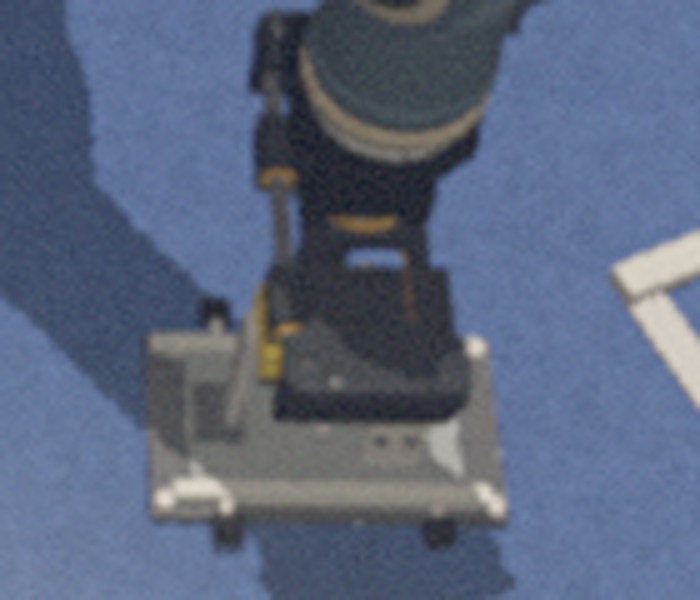

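>>> jog_arm([
  [0, 0, 0, 0, 0, 0, 0.35],
  [0, 0, 0, 0, 0, 0, 0.35],
  [0, 0, 0, 0, 0, 0, 0.35],
  [-0.2, 0, -1, 0, 0, 0, 0.35],
  [-0.5, 0, -3, 0, 0, 0, 0.35],
  [-2, 0, -7, 0, 0, 0, 0.3],
  [-5, 0, -10, 0, 0, 0, 0.2],
  [-5, 0, -10, 0, 0, 0, 0.2],
  [-5, 0, -10, 0, 0, 0, 0.2],
])

```text
time_s: 16.48
eef_pos: [0.5695, 0.1607, 0.2027]
tcp_rot: [-2.061, -2.371, -0.001]
wrist_force: [-0.1, 1.0, -0.4]
width: 0.0689
```

Run:
```python
from h import *
from workcell import arm
s=arm.observe(); where(s)
c=arm.get_calibration("wrist"); im=arm.camera("wrist"); cv2.imwrite("pics/w12.png",cv2.resize(im[60:260,220:420,::-1],None,fx=2.8,fy=2.8,interpolation=cv2.INTER_CUBIC))
d=im[:,:,0].astype(float)-im[:,:,2]
cc=319;rows=np.where(d[60:260,cc]>35)[0]+60;print(rows.min(),rows.max(),[np.round(tomag(q),1) for q in unproj(c,[(cc,rows.min()-.5),(cc,rows.max()+.5)],.11)])
im=arm.camera("scene"); cv2.imwrite("pics/s12.png",cv2.resize(im[150:270,340:480,::-1],None,fx=5,fy=5,interpolation=cv2.INTER_CUBIC))
h=np.radians(-1.6);u=np.array([np.cos(h),np.sin(h)])
p=np.array([.538,-.2205])-.013*u; print(p)
s['eef_pos'][2]; print(move(s,[*p,.08],Rt(-1.6)))
```

```text
t 16.475 u,lat,z [-6.190e+01 -2.000e-01  2.027e+02] th,hd [-2.000e-02  9.802e+01] nosebot [ -8.4 199.3] F u,lat,z [ 1.   0.1 -0.4] My [-0.02 -0.07 -0.03] w 0.0689
82 180 [array([41.1,  0.7]), array([-41.,   1.])]
[ 0.52500507 -0.22013702]
(array([-37.09,  -9.72,  12.25]), array([-1.000e-02, -2.000e-02,  9.962e+01]))
```

View pics/w12.png

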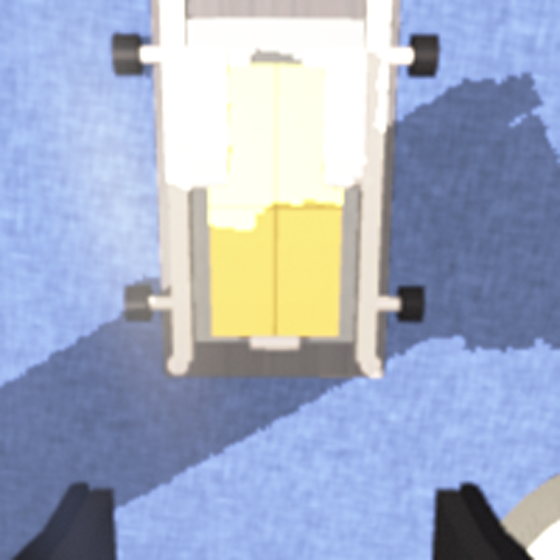

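View pics/s12.png

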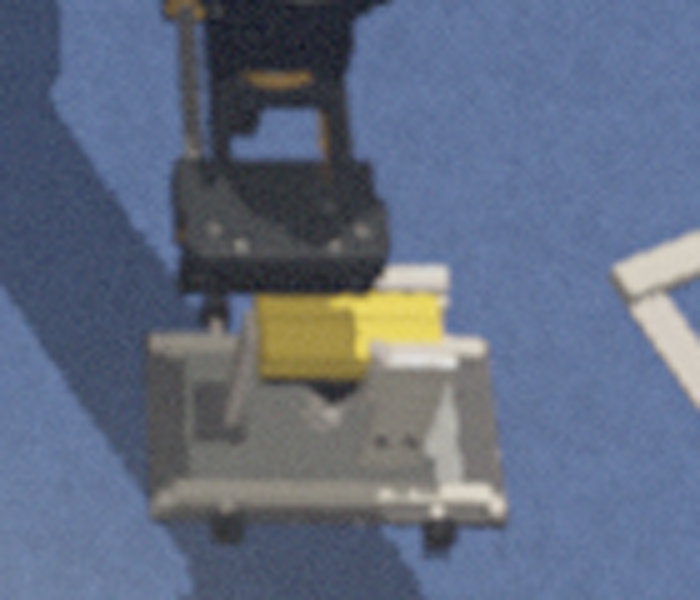

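>>> jog_arm([
  [-6, -1.5, 0, 0, 0, 10, 0.2],
  [-12, -3, 0, 0, 0, 20, 0.2],
  [-18, -5, 1, 0, 0, 30, 0.2],
  [-24, -7, 3, 0, 0, 40, 0.2],
  [-30, -8.5, 6, 0, 0, 51, 0.2],
  [-37.1, -9.7, 9, 0, 0, 62, 0.2],
  [-37.1, -9.7, 12.2, 0, 0, 72, 0.2],
  [-37.1, -9.7, 12.2, 0, 0, 83, 0.2],
  [-37.1, -9.7, 12.2, 0, 0, 94, 0.2],
  [-37.1, -9.7, 12.2, 0, 0, 99.6, 0.2],
  [-37.1, -9.7, 12.2, 0, 0, 99.6, 0.2],
  [-37.1, -9.7, 12.2, 0, 0, 99.6, 0.2],
])

```text
time_s: 18.08
eef_pos: [0.5255, -0.2197, 0.0799]
tcp_rot: [-3.141, 0.039, 0.001]
wrist_force: [-0.4, -0.9, 0.1]
width: 0.0696
```

Run:
```python
from h import *
from workcell import arm
s=arm.observe(); c=arm.get_calibration("wrist"); im=arm.camera("wrist"); cv2.imwrite("pics/w13.png",im[:,:,::-1])
hsv=cv2.cvtColor(im,cv2.COLOR_RGB2HSV); m=cv2.inRange(hsv,(18,40,120),(38,255,255))
for o in comps(c,m,.01): print(o)
h=np.radians(-1.6);u=np.array([np.cos(h),np.sin(h)])
p=np.array([.538,-.2205])-.013*u
print(s['eef_pos'],move(s,[*p,.003],Rt(-1.6)))
```

```text
(array([319., 184.]), np.int32(2959), array([ 544.5, -224. ]), array([39.9, 69.3]), -2.51)
(array([438., 333.]), np.int32(3877), array([ 401.1, -324.4]), array([281.9,  22. ]), 88.78)
[ 0.52549946 -0.21973263  0.0799306 ] (array([-0.04,  0.05,  7.69]), array([-0.03,  0.04,  0.18]))
```

View pics/w13.png

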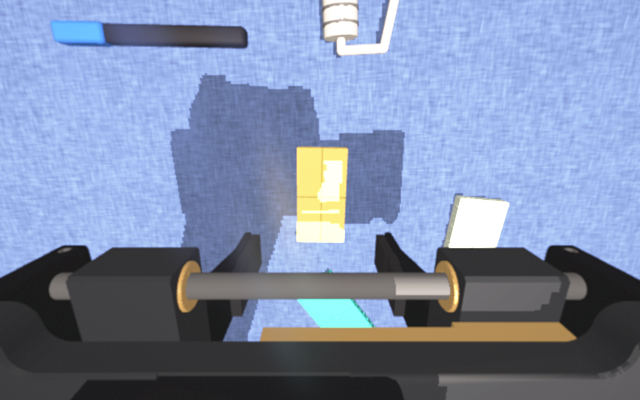

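>>> jog_arm([
  [0, 0.1, 4, 0, 0, 0, 0.2],
  [0, 0.1, 7.0, 0, 0, 0, 0.2],
  [0, 0.1, 7.6, 0, 0, 0, 0.2],
  [0, 0.1, 7.67, 0, 0, 0, 0.2],
  [0, 0.1, 7.67, 0, 0, 0, 1],
  [0, 0.1, 7.67, 0, 0, 0, 1],
  [0, 0.1, 7.67, 0, 0, 0, 1],
  [0, 0.1, 7.67, 0, 0, 0, 1],
  [0, 0.1, 7.67, 0, 0, 0, 1],
  [0, 0.1, 7.67, 0, 0, 0, 1],
], newtons=50)

```text
time_s: 19.38
eef_pos: [0.5257, -0.2217, 0.0041]
tcp_rot: [3.141, -0.043, 0.001]
wrist_force: [-1.4, -0.4, 5.0]
width: 0.0391
```

Run:
```python
from h import *
from workcell import arm
s=arm.observe(); print(s['eef_pos'],s['width'],s['wrist_force'])
print(move(s,[*mag(-70),.20],Rt(98)))
```

```text
[ 0.52571566 -0.221717    0.00408448] 0.03905468456073505 [-1.3567941  -0.44279236  4.98079591]
(array([  3.48, -37.54, -19.61]), array([ 4.000e-02,  0.000e+00, -9.958e+01]))
```

>>> jog_arm([
  [0, 0, -4, 0, 0, 0, 1],
  [0, -2, -9, 0, 0, -8, 1],
  [0.5, -7, -15, 0, 0, -18, 1],
  [1, -12, -19.6, 0, 0, -28, 1],
  [1.5, -17, -19.6, 0, 0, -38, 1],
  [2, -23, -19.6, 0, 0, -48, 1],
  [2.5, -29, -19.6, 0, 0, -58, 1],
  [3.5, -37.5, -19.6, 0, 0, -68, 1],
  [3.5, -37.5, -19.6, 0, 0, -78, 1],
  [3.5, -37.5, -19.6, 0, 0, -89, 1],
  [3.5, -37.5, -19.6, 0, 0, -99.6, 1],
  [3.5, -37.5, -19.6, 0, 0, -99.6, 1],
  [3.5, -37.5, -19.6, 0, 0, -99.6, 1],
  [3.5, -37.5, -19.6, 0, 0, -99.6, 1],
])

```text
time_s: 21.12
eef_pos: [0.5708, 0.1522, 0.1996]
tcp_rot: [2.062, 2.369, -0.0]
wrist_force: [0.1, -1.2, -0.9]
width: 0.0389
```

Run:
```python
from h import *
from workcell import arm
s=arm.observe(); where(s); c=arm.get_calibration("wrist"); im=arm.camera("wrist"); cv2.imwrite("pics/w14.png",cv2.resize(im[40:290,180:460,::-1],None,fx=2.3,fy=2.3,interpolation=cv2.INTER_CUBIC))
import pickle; pickle.dump(c,open("w14.pkl","wb")); cv2.imwrite("pics/w14full.png",im[:,:,::-1])
zt=s['eef_pos'][2]+.0059
for r in (160,161,162,163,164,165,166): print(r,np.round(tomag(unproj(c,[(319,r)],zt)[0]),1),im[r,312].tolist(),im[r,326].tolist())
plan(s,[(tcp_from_nose_bot(-1,113,11),11)])
```

```text
t 21.125 u,lat,z [-7.050e+01 -1.000e-01  1.996e+02] th,hd [2.000e-02 9.792e+01] nosebot [-17.  196.2] F u,lat,z [-1.2 -0.1 -0.9] My [ 0.06 -0.15 -0.01] w 0.0389
160 [-15.7   0.6] [251, 233, 128] [250, 233, 128]
161 [-16.2   0.6] [250, 230, 125] [250, 232, 126]
162 [-16.7   0.6] [236, 207, 109] [242, 218, 115]
163 [-17.3   0.6] [205, 171, 90] [210, 175, 92]
164 [-17.8   0.6] [201, 169, 88] [200, 167, 88]
165 [-18.4   0.6] [232, 201, 105] [230, 198, 104]
166 [-18.9   0.6] [250, 229, 124] [249, 229, 123]
tcp u,z,th -52.9 126.5 11 -> [1.76 0.   7.31] [ -0.   -10.98  -0.08]
```

View pics/w14.png

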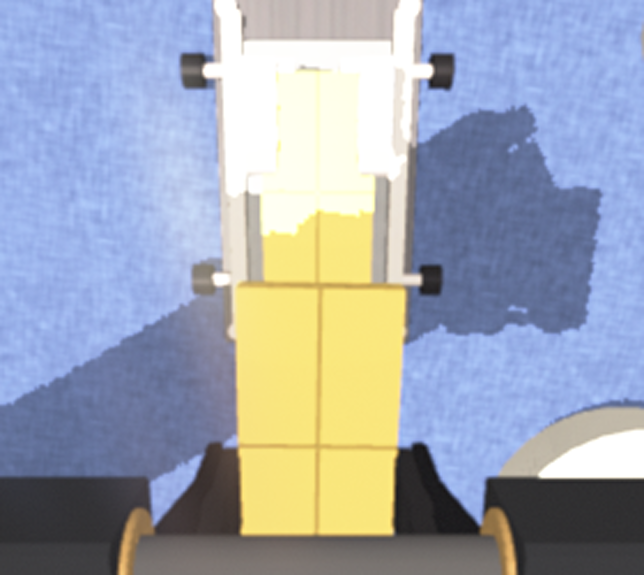

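Run:
```python
from h import *
import pickle
for f,k,zt in(("pics/w14full.png","w14.pkl",.2055),("pics/w4.png","w4.pkl",.2067)):
    c=pickle.load(open(k,"rb")); im=cv2.imread(f)[:,:,::-1].astype(float); lum=im.sum(2)
    P=[]
    for row in range(168,228):
        seg=lum[row,308:330]; x=np.arange(308,330); bg=np.median(seg); w=np.clip(bg-seg-20,0,None)
        if w.sum()>30: P.append(((w*x).sum()/w.sum(),row))
    w=np.array([tomag(q) for q in unproj(c,np.array(P),zt)]); A=np.polyfit(w[:,0],w[:,1],1); res=w[:,1]-np.polyval(A,w[:,0])
    print(f,len(P),"yaw right deg",np.degrees(np.arctan(A[0])),"lat at nose",np.polyval(A,-17),"lat at tcp",np.polyval(A,-70),res.std())
    E=[]
    for col in list(range(286,314))+list(range(323,350)):
        seg=lum[157:170,col]; i=np.argmin(seg)+157; y=np.arange(i-2,i+3); w_=np.clip(700-lum[i-2:i+3,col],0,None); E.append((col,(w_*y).sum()/w_.sum()))
    w=np.array([tomag(q) for q in unproj(c,np.array(E),zt)]); A=np.polyfit(w[:,1],w[:,0],1); print(" nose slope deg",np.degrees(np.arctan(A[0])),"u at centre",A[1])
```

```text
pics/w14full.png 60 yaw right deg 0.8023295769932285 lat at nose 0.5578616904438038 lat at tcp -0.1843613435558813 0.024754108121024312
 nose slope deg -0.973300720807929 u at centre -17.528006073247315
pics/w4.png 60 yaw right deg 0.11169959949654996 lat at nose -0.17752804490761048 lat at tcp -0.28085304238019915 0.017051323343538604
 nose slope deg -0.5216781795188392 u at centre -17.456963367164178
```

```bash
sed -i 's/^NX,ZB=.*/NX,ZB=53.4,4.0/' h.py
python3 - <<'E'
from h import *
from workcell import arm
s=arm.observe(); where(s)
plan(s,[(tcp_from_nose_bot(-1,113.5,11),11)],0,98.6)
E
```

```text
t 21.175 u,lat,z [-70.4  -0.  199.7] th,hd [2.000e-02 9.795e+01] nosebot [-17.  195.7] F u,lat,z [-0.   0.3 -0. ] My [-0.05 -0.15  0.03] w 0.0391
tcp u,z,th -52.7 127.6 11 -> [1.78 0.   7.21] [ -0.06 -10.98  -0.65]
```

>>> jog_arm([
  [0.8, 0, 2, 0, -5, -0.3, 1],
  [1.6, 0, 4, 0, -11, -0.65, 1],
  [1.66, 0, 6.2, 0, -11, -0.65, 1],
  [1.7, 0, 6.9, 0, -11, -0.65, 1],
  [1.76, 0, 7.25, 0, -11, -0.65, 1],
  [1.76, 0, 7.25, 0, -11, -0.65, 1],
  [1.76, 0, 7.25, 0, -11, -0.65, 1],
])

```text
time_s: 22.05
eef_pos: [0.569, 0.1693, 0.1279]
tcp_rot: [1.95, 2.267, -0.187]
wrist_force: [-0.1, 0.0, -0.2]
width: 0.0392
```

Run:
```python
from h import *
from workcell import arm
s=arm.observe(); where(s)
im=arm.camera("wrist"); cv2.imwrite("pics/w15.png",cv2.resize(im[20:290,180:460,::-1],None,fx=2.1,fy=2.1,interpolation=cv2.INTER_CUBIC))
plan(s,[(tcp_from_nose_bot(0,98,11),11)],0,98.6)
```

```text
t 22.05 u,lat,z [-53.3   0.5 127.9] th,hd [10.98 98.58] nosebot [ -1.6 113.8] F u,lat,z [ 0.1 -0.1 -0.2] My [ 0.18 -0.07 -0.01] w 0.0392
tcp u,z,th -51.7 112.1 11 -> [ 0.46 -0.05  1.52] [ 0.01 -0.02 -0.02]
```

View pics/w15.png

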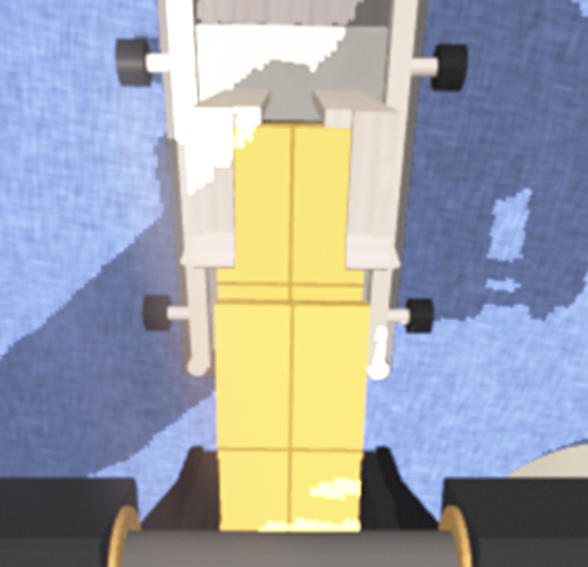

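>>> jog_arm([
  [0.1, 0.02, 0.4, 0, 0, 0, 1],
  [0.2, 0.03, 0.8, 0, 0, 0, 1],
  [0.3, 0.03, 1.2, 0, 0, 0, 1],
  [0.42, 0.03, 1.52, 0, 0, 0, 1],
  [0.42, 0.03, 1.52, 0, 0, 0, 1],
  [0.42, 0.03, 1.52, 0, 0, 0, 1],
])

```text
time_s: 22.85
eef_pos: [0.5688, 0.1708, 0.1116]
tcp_rot: [1.949, 2.268, -0.189]
wrist_force: [1.7, -2.5, 4.3]
width: 0.0391
```

Run:
```python
from h import *
from workcell import arm
s=arm.observe(); where(s)
im=arm.camera("wrist"); cv2.imwrite("pics/w16.png",cv2.resize(im[20:290,180:460,::-1],None,fx=2.1,fy=2.1,interpolation=cv2.INTER_CUBIC))
plan(s,[(tcp_from_nose_bot(13.5,95.5,11),11)],0.4,98.6)
```

```text
t 22.85 u,lat,z [-51.7   0.5 111.6] th,hd [11.02 98.66] nosebot [-0.1 97.5] F u,lat,z [-2.7  1.4  4.3] My [-0.49 -0.24 -0.01] w 0.0391
tcp u,z,th -38.2 109.6 11 -> [ 1.37  0.01 -0.06] [-0.03  0.02  0.05]
```

View pics/w16.png

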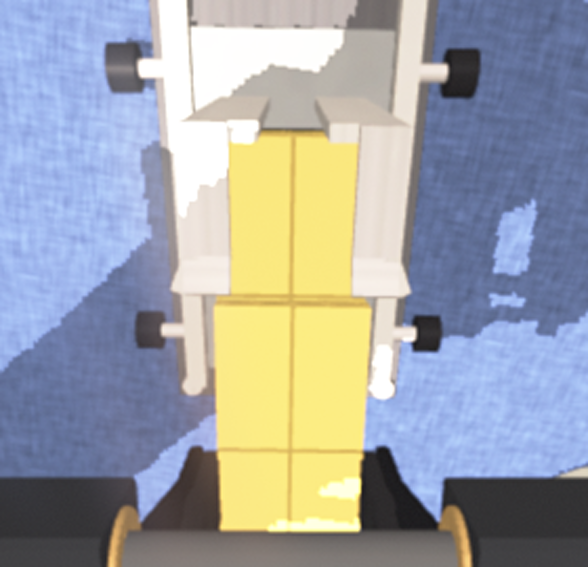

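>>> jog_arm([
  [0.2, 0, 0.0, 0, 0, 0, 1],
  [0.4, 0, -0.02, 0, 0, 0, 1],
  [0.6, 0, -0.03, 0, 0, 0, 1],
  [0.8, 0, -0.04, 0, 0, 0, 1],
  [1.0, 0.01, -0.05, 0, 0, 0, 1],
  [1.35, 0.01, -0.05, 0, 0, 0, 1],
  [1.35, 0.01, -0.05, 0, 0, 0, 1],
])

```text
time_s: 23.78
eef_pos: [0.5665, 0.185, 0.1093]
tcp_rot: [1.949, 2.27, -0.188]
wrist_force: [-0.0, -1.8, 4.4]
width: 0.0387
```

Run:
```python
from h import *
from workcell import arm
s=arm.observe(); where(s)
im=arm.camera("wrist"); cv2.imwrite("pics/w17.png",cv2.resize(im[20:290,180:460,::-1],None,fx=2.1,fy=2.1,interpolation=cv2.INTER_CUBIC))
plan(s,[(tcp_from_nose_bot(36,93.2,11),11)],0.3,98.6)
```

```text
t 23.775 u,lat,z [-37.4   0.2 109.3] th,hd [10.96 98.71] nosebot [14.3 95.3] F u,lat,z [-1.8 -0.3  4.4] My [-0.25 -0.22  0.03] w 0.0387
tcp u,z,th -15.7 107.3 11 -> [ 2.17  0.04 -0.21] [-0.03 -0.04  0.11]
```

View pics/w17.png

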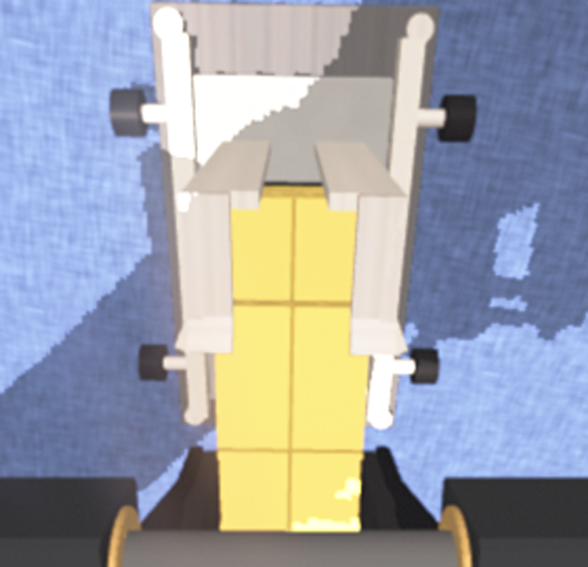

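>>> jog_arm([
  [0.3, 0, -0.03, 0, 0, 0, 1],
  [0.6, 0.01, -0.06, 0, 0, 0, 1],
  [0.9, 0.01, -0.09, 0, 0, 0, 1],
  [1.2, 0.02, -0.12, 0, 0, 0, 1],
  [1.5, 0.02, -0.15, 0, 0, 0, 1],
  [1.8, 0.03, -0.17, 0, 0, 0, 1],
  [2.0, 0.03, -0.19, 0, 0, 0, 1],
  [2.17, 0.03, -0.2, 0, 0, 0, 1],
  [2.2, 0.03, -0.2, 0, 0, 0, 1],
  [2.2, 0.03, -0.2, 0, 0, 0, 1],
])

```text
time_s: 25.08
eef_pos: [0.5637, 0.206, 0.1072]
tcp_rot: [1.949, 2.268, -0.189]
wrist_force: [-0.1, -3.8, 4.9]
width: 0.0391
```

>>> jog_arm([
  [0.05, 0, 0, 0, 0, 0, 1],
  [0.1, 0, -0.01, 0, 0, 0, 1],
  [0.1, 0, -0.01, 0, 0, 0, 1],
])

```text
time_s: 25.45
eef_pos: [0.5636, 0.2068, 0.1072]
tcp_rot: [1.949, 2.268, -0.189]
wrist_force: [0.6, -3.6, 4.9]
width: 0.039
```

Run:
```python
from h import *
from workcell import arm
s=arm.observe(); where(s)
```

```text
t 25.45 u,lat,z [-15.4   0.3 107.2] th,hd [11.03 98.66] nosebot [36.3 93. ] F u,lat,z [-3.7  0.   4.9] My [-0.66 -0.21  0.01] w 0.039
```

>>> jog_arm([
  [0.1, 0, -0.01, 0, 0, 0, 1],
  [0.2, 0, -0.02, 0, 0, 0, 1],
  [0.2, 0, -0.02, 0, 0, 0, 1],
])

```text
time_s: 25.82
eef_pos: [0.5634, 0.2088, 0.1071]
tcp_rot: [1.949, 2.268, -0.189]
wrist_force: [-1.5, -3.5, 5.6]
width: 0.0391
```

>>> jog_arm([
  [0.05, 0, 0, 0, 0, 0, 1],
  [0.1, 0, -0.01, 0, 0, 0, 1],
  [0.1, 0, -0.01, 0, 0, 0, 1],
])

```text
time_s: 26.2
eef_pos: [0.5632, 0.2096, 0.107]
tcp_rot: [1.949, 2.267, -0.189]
wrist_force: [0.9, -4.4, 6.2]
width: 0.0392
```

>>> jog_arm([
  [0.05, 0, 0, 0, 0, 0, 1],
  [0.1, 0, -0.01, 0, 0, 0, 1],
  [0.1, 0, -0.01, 0, 0, 0, 1],
])

```text
time_s: 26.58
eef_pos: [0.5632, 0.2101, 0.1069]
tcp_rot: [1.949, 2.267, -0.19]
wrist_force: [0.9, -4.8, 5.8]
width: 0.0391
```

Run:
```python
from h import *
from workcell import arm
s=arm.observe(); where(s)
im=arm.camera("wrist"); cv2.imwrite("pics/w18.png",cv2.resize(im[20:290,180:460,::-1],None,fx=2.1,fy=2.1,interpolation=cv2.INTER_CUBIC))
```

```text
t 26.575 u,lat,z [-12.1   0.4 106.9] th,hd [11.1  98.63] nosebot [39.5 92.7] F u,lat,z [-4.9  0.2  5.8] My [-0.96 -0.24 -0.01] w 0.0391
```

View pics/w18.png

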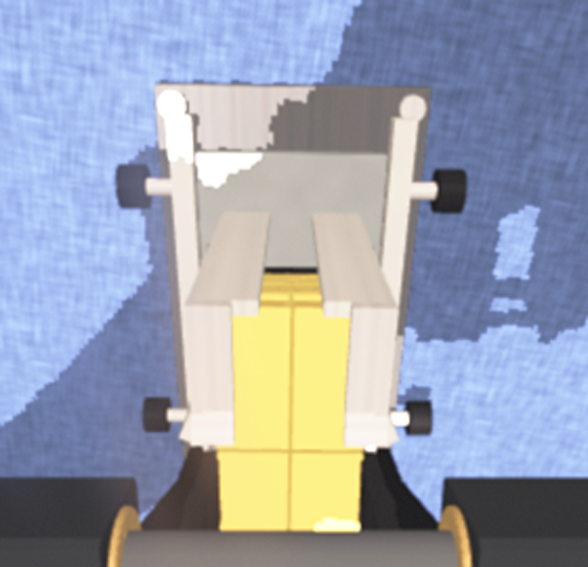

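>>> jog_arm([
  [-0.06, 0, -0.03, 0, 1, 0, 1],
  [-0.08, 0, -0.06, 0, 2, 0, 1],
  [-0.07, 0, -0.02, 0, 3, 0, 1],
  [-0.06, 0, 0.03, 0, 4, 0, 1],
  [-0.05, 0, 0.08, 0, 5, 0, 1],
  [-0.04, 0, 0.12, 0, 6, 0, 1],
  [-0.04, 0, 0.12, 0, 6, 0, 1],
])

```text
time_s: 27.5
eef_pos: [0.5629, 0.2101, 0.1056]
tcp_rot: [2.005, 2.332, -0.089]
wrist_force: [0.1, -4.1, 3.7]
width: 0.0394
```

Run:
```python
from h import *
from workcell import arm
s=arm.observe(); where(s)
plan(s,[(tcp_from_nose_top(41.3,109.2-24.5*np.tan(np.radians(t)),t),t) for t in (3,1.5,0)],0.3,98.6)
```

```text
t 27.5 u,lat,z [-1.210e+01  1.000e-01  1.056e+02] th,hd [ 4.98 98.63] nosebot [40.8 97. ] F u,lat,z [-4.  -0.4  3.7] My [-0.83 -0.28  0.05] w 0.0394
tcp u,z,th -12.3 104.7 3 -> [-0.02  0.02  0.09] [-0.07  1.98  0.03]
tcp u,z,th -12.2 104.0 1.5 -> [-0.    0.02  0.17] [-0.07  3.48  0.03]
tcp u,z,th -12.1 103.2 0 -> [0.02 0.02 0.24] [-0.07  4.98  0.03]
```

>>> jog_arm([
  [0.0, 0.01, 0.05, 0, 1, 0, 1],
  [0.0, 0.01, 0.11, 0, 2, 0, 1],
  [0.0, 0.02, 0.16, 0, 3, 0, 1],
  [0.01, 0.02, 0.22, 0, 4, 0, 1],
  [0.02, 0.02, 0.28, 0, 5, 0, 1],
  [0.02, 0.02, 0.28, 0, 5, 0, 1],
  [0.02, 0.02, 0.28, 0, 5, 0, 1],
])

```text
time_s: 28.38
eef_pos: [0.563, 0.2104, 0.1029]
tcp_rot: [-2.047, -2.383, 0.002]
wrist_force: [-1.3, -4.5, 4.3]
width: 0.0388
```

Run:
```python
from h import *
from workcell import arm
s=arm.observe(); where(s)
im=arm.camera("wrist"); cv2.imwrite("pics/w19.png",cv2.resize(im[20:290,180:460,::-1],None,fx=2.1,fy=2.1,interpolation=cv2.INTER_CUBIC))
```

```text
t 28.375 u,lat,z [-11.8   0.3 102.9] th,hd [1.000e-02 9.867e+01] nosebot [41.6 98.8] F u,lat,z [-4.3 -1.9  4.3] My [-1.02  0.06 -0.05] w 0.0388
```

View pics/w19.png

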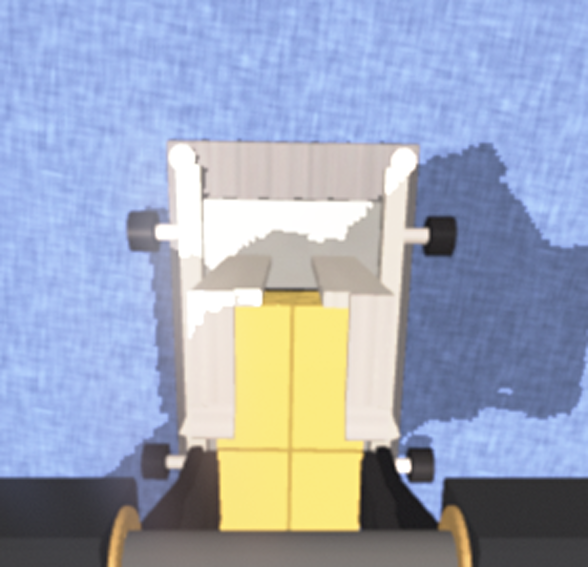

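>>> jog_arm([
  [0, 0, 0, 0, 0, 0, 0.35],
  [0, 0, 0, 0, 0, 0, 0.35],
  [0, 0, 0, 0, 0, 0, 0.35],
  [-0.2, 0, -1, 0, 0, 0, 0.35],
  [-0.5, 0, -3, 0, 0, 0, 0.35],
  [-2, 0, -7, 0, 0, 0, 0.3],
  [-5, 0, -10, 0, 0, 0, 0.2],
  [-5, 0, -10, 0, 0, 0, 0.2],
  [-5, 0, -10, 0, 0, 0, 0.2],
])

```text
time_s: 29.55
eef_pos: [0.5703, 0.1613, 0.2031]
tcp_rot: [-2.047, -2.382, 0.001]
wrist_force: [-0.4, -0.5, -0.4]
width: 0.0692
```

Run:
```python
from h import *
from workcell import arm
s=arm.observe(); where(s)
c=arm.get_calibration("wrist"); im=arm.camera("wrist"); cv2.imwrite("pics/w20.png",cv2.resize(im[60:260,220:420,::-1],None,fx=2.8,fy=2.8,interpolation=cv2.INTER_CUBIC))
d=im[:,:,0].astype(float)-im[:,:,2]
cc=319;rows=np.where(d[60:260,cc]>35)[0]+60;print(rows.min(),rows.max(),[np.round(tomag(q),1) for q in unproj(c,[(cc,rows.min()-.5),(cc,rows.max()+.5)],.11)])
```

```text
t 29.55 u,lat,z [-61.4   0.7 203.1] th,hd [-2.000e-02  9.867e+01] nosebot [ -8.  199.1] F u,lat,z [-0.4 -0.5 -0.4] My [ 0.01 -0.09  0.04] w 0.0692
83 180 [array([40.8,  0.5]), array([-40.7,   1.7])]
```

View pics/w20.png

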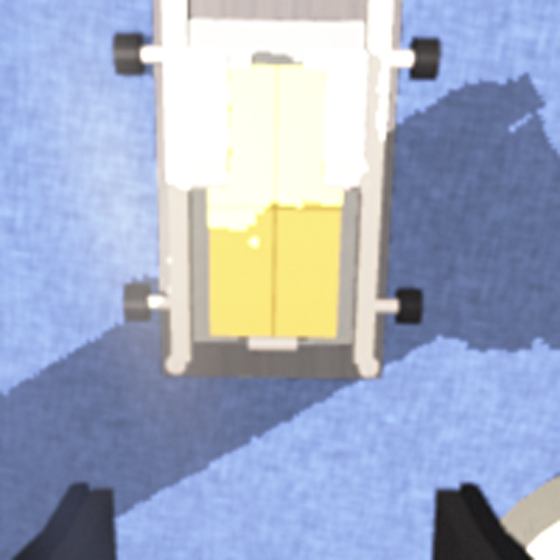

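>>> jog_arm([
  [-6, 0, -2, 0, 0, 0, 0.2],
  [-12, 0, -4, 0, 0, 0, 0.2],
  [-18, 0, -6, 0, 0, 0, 0.2],
  [-24, 0, -6, 0, 0, 0, 0.2],
  [-24, 0, -6, 0, 0, 0, 0.2],
  [-24, 0, -6, 0, 0, 0, 0.2],
])

```text
time_s: 30.35
eef_pos: [0.6065, -0.0748, 0.2618]
tcp_rot: [-2.043, -2.382, 0.001]
wrist_force: [0.1, 0.8, 0.4]
width: 0.0698
```

Run:
```python
from h import *
from workcell import arm
im=arm.camera("scene"); cv2.imwrite("pics/s21f.png",im[:,:,::-1]); cv2.imwrite("pics/s21.png",cv2.resize(im[180:270,360:470,::-1],None,fx=6,fy=6,interpolation=cv2.INTER_CUBIC))
im=arm.camera("top"); cv2.imwrite("pics/t21.png",im[:,:,::-1])
print(arm.observe()['time_s'])
```

```text
30.45
```

View pics/s21.png

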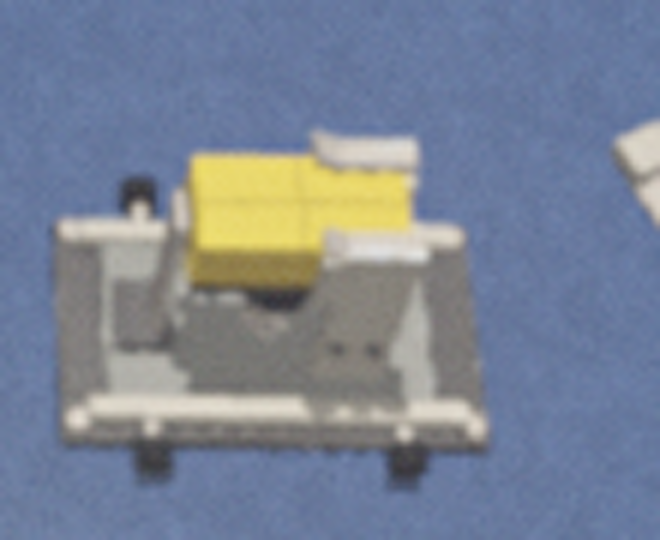

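View pics/t21.png

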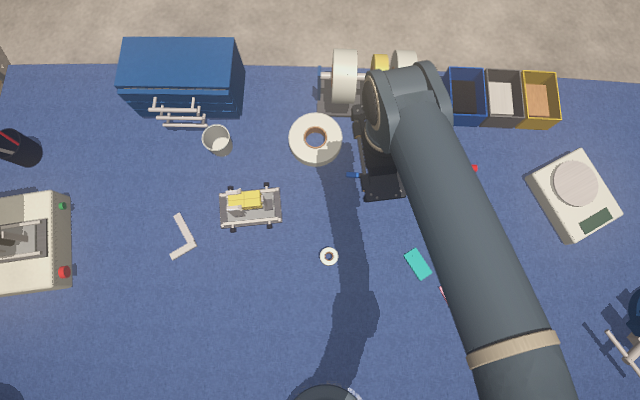

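The stack sits flat under the lips with its tail behind the catch. One last check that the other objects are undisturbed, and then I hand in.

Run:
```python
from h import *
from workcell import arm
a=cv2.imread("pics/scene0.png"); b=cv2.imread("pics/s21f.png")
d=cv2.medianBlur(cv2.absdiff(a,b).max(2),5); cv2.imwrite("pics/diff.png",np.hstack([b[100:310,120:520],cv2.cvtColor((d[100:310,120:520]>40).astype(np.uint8)*255,cv2.COLOR_GRAY2BGR)]))
print(arm.recognise("scene","glass_center"),arm.recognise("scene","follower"))
```

```text
[{'extent': [182.3, 179.9, 25.3, 25.0], 'p': 0.71}] [{'extent': [400.5, 230.6, 22.3, 8.0], 'p': 0.57}]
```

View pics/diff.png

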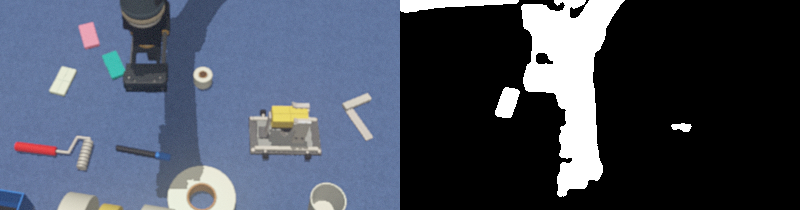

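The difference picture shows only the arm and its shadow, the spot coupon B left, and the taller stack. Nothing else moved.

```bash
python3 -c "
from workcell import arm
print(arm.finish_job(), arm.observe()['time_s'])"
```

```text
the job is handed in; nothing more can be done
the job is handed in; nothing more can be done
```

Both yellow coupons are in the magazine on top of the first one, and the job was handed in after about 30.5 s. No verdict came back.

- **Loading:** each coupon went in about 11° nose-down under the lips and back until I felt the stops. I then levelled it behind the catch and released it. Forces read after each move stayed under about 8 N. Both coupons met the stops at the same place, about 1.4 mm past my camera-based estimate.
- **Seating:** after release, the wrist and scene pictures show the stack flat and three coupons high. The noses are under the lips, and the catch is visible just behind the tail.
- **Rest of the bench:** before/after scene pictures show no change to the glass coupon, the look-alikes or the tools wherever they are visible. The strip behind the arm and its shadow could not be compared.
- **Not checked:** I could not read the follower's position, so the seating rests on the pictures and forces alone.

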